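# Scrub out the leaning polishing barrel and hang up the brush

## Task

Take the long brush out of its cup and scrub out the leaning polishing barrel: three times, push the brush down the barrel until its bristle end presses gently on the inner floor, and draw it up until the bristles come out at the mouth. Then hang the brush by its hook over the bar of the drying rail, hanging free and still, and let go. Do not bang the barrel, and leave the other things on the bench where they are.

Things in the scene. Friction and masses are not known exactly. Their poses are not given: they have to be found in the camera images.
- brush: long scrubbing brush, 200 mm tall, 0.12 kg, standing bristles-down in the cup. Origin: centre of the flat bristle end; z up the shaft. Bristle head 38 mm across, z 0 to 40 mm; shaft 10 mm across; wooden handle block z 150 to 200, x -13 to 39, 14 mm thick in y (grip across y). A lip hangs from the block at x 31 to 39, z 121 to 150: shaft, block and lip form a hook open downwards, 26 mm wide
- brush_grip (a point): a good grip point on the handle block: on the shaft's axis, 178 mm above the bristle end; axes as the brush
- brush_hook (a point): apex of the notch inside the hook (an inverted V, its flanks falling 40 degrees to z 139 mm at shaft and lip), in which the bar should lie: brush x +18 mm, z 150 mm
- brush_cup: white round cup, fixed, 75 mm tall, 49 mm wide inside, inner floor 5 mm up, in which the brush stands at the start. Origin: centre of its underside
- barrel: black open round polishing barrel, fixed, leaning 17 to 29 degrees in its grey base, mouth roughly towards the robot. Origin: centre of its outer bottom; z along its axis out of the mouth. Outer diameter 76 mm, inner 66 mm, rim at z 115 mm. Its inner floor is an adjustable plate of unmeasured height: somewhere between z 10 and 38 mm
- barrel_end: the closed end of the barrel, carrying the adjustable floor plate (64 mm across). Origin and axes as the barrel's; it does not tell the plate's height
- tumbler: grey drive base under the barrel, fixed, 175 x 110 mm, 75 mm tall at its far end. Origin: centre of the underside below the barrel's bottom
- rail: drying rail, fixed: a horizontal steel bar 12 mm in diameter and 180 mm long along its y, on two end posts, its axis 210 mm above the bench. Origin on the bench under the middle of the bar
- rail_mid (a point): middle of the bar, on its axis
- solder_block: bystander: pale grey soldering block 90 x 70 x 30 mm. Origin: underside centre
- hammer: bystander: hammer lying on the bench, 200 mm long
- spirit_bottle: bystander: amber bottle, 60 mm across, 130 mm tall. Origin: underside centre
- jar: bystander: glass jar with lid, 66 mm across, 65 mm tall. Origin: underside centre
- parts_tray: bystander: divided grey tray 120 x 80 x 25 mm. Origin: underside centre
- beaker: bystander: empty steel beaker, 80 mm across, 90 mm tall. Origin: underside centre

How it is judged:
By the outcome, as a careful person would: the job done as asked, in the order asked, and still so for the second after the job is handed in, with the robot touching nothing.
It also fails if it takes over 72 s, if anything falls off the work surface, if the arm or the gripper's body presses on something with over 40 N, if the wrist force passes 120 N, or if a joint passes its speed limit or range.

## Robot

A 6-joint arm with a two-finger parallel gripper is mounted at the origin on the work surface. World frame = base frame: x ahead of the robot, y to its left, z up, the work surface at z = 0. Lengths are in m, angles in rad, forces in N, time in s.
With the tool pointing down it reaches from about 0.35 to 0.975 m from the base axis. Payload 4.9 kg.
Tool frame: the origin (TCP) lies on the mounting face of the last link; the fingertips stand 173 mm ahead of it and the grasp point (between the pads) lies 155 mm ahead of it; z points along the fingers, y is the direction in which the jaws open and shut (so a half turn about z gives the same grasp; the last joint's range is limited). The gripper opens to 85 mm and grips with 20 to 120 N. Pads are 22 mm wide; open, the fingers measure 114 mm over their backs; the gripper's body (76 mm by 85 mm) begins 54 mm behind the grasp point. The pads swing forward as they close: fully open they stand 13 mm farther back than shut.
Start: joints at [-1.305, 0.053, 1.613, -0, 1.476, -0.119], TCP at [0.235, -0.579, 0.405] pointing down, gripper open.
Joint ranges: [-3.01, 3.01], [-1.01, 2.22], [0.06, 2.58], [-1.02, 4.17], [0.09, 2.62], [-3.14, 3.14]. Speed limits (rad/s): [2.57, 2.57, 3.14, 3.14, 3.14, 3.14].

## Interface

Orientations are given as a unit quaternion [w, x, y, z].
In Python, from plant import manip gives the robot as it stands.
- The arm moves only by the tool play_rows, never from a script. Its argument "increments" is a list of rows, each an object with "offset": the shift along the tool's x, y, z in mm, a list of three; "twist": the turn about the tool's z in rad; "grip": the opening, from 0 (shut) to 1 (fully open). In form: [{"offset": [dx, dy, dz], "twist": twist, "grip": grip}, ...]. A call has 1 to 5 rows; each row is the pose to reach, as a shift and turn from the pose commanded when the call began, along the tool's axes at that moment; what a row does not reach only later rows make up. A row lasts 1/12 s, in which the tool goes at most 41.7 mm and 7.16 degrees, less where a joint would pass 70% of its speed; a pose out of reach is approached as far as the arm can. A call with a gripper value outside its range is refused whole. The fingers move at their own pace and stop on an object; the grip force is fixed at half the most. Time passes only in rows, so rows that repeat a pose let the fingers close. It gives the time, the measured TCP pose, the force and the opening at its end, in the units of the state.
- manip.state(): the state, without advancing time (a new reading comes with each control period).
- manip.grab_frame(name): name is "scene" or "top" or "wrist"; returns the picture (384x512x3 uint8, blue, green, red); there is no depth.
- manip.get_calibration(name): a dict with "fx", "fy", "cx", "cy" (pixels), "T" (4x4, takes a point from camera to world coordinates). Camera axes: x right, y down, z forward; pixel columns grow to the right and rows downward; lengths in m; the calibration is good to about 2 mm. A picture is of the moment at which its call begins: read the wrist's pose just before it. get_calibration takes no time and is no camera call; for the wrist camera it gives the pose at the moment of the call.
- manip.job_done(): hands the job in, once; it reports no verdict.
Trained networks look in the newest picture that a camera, given by its name, has taken for a name from the list of things; names that differ only in an ending like _2 or _b are one class to them, and where a whole thing is asked for, a point or a joint stands for the part that bears it (a point fixed in the world has none). Each returns a list of dicts, best first, with "p" (0 to 1); they miss things now and then, are a little off and sometimes report something else, mostly with a low value. They report only what shows in the picture. A call takes as long as a camera call.
- manip.boxes_of(query, camera): "xyz" ([x, y, z] in m, in the coordinates of the camera as it stood for that picture, good to about 4 mm: the middle of the surface that is visible of it).
- manip.tip_of(query, camera): "xyz" ([x, y, z] in m, in the coordinates of the camera as it stood for that picture, good to about 4 mm: a listed point, or the origin of a listed thing).
The state is a dict: "time": time; "joint_pos": joint angles; "joint_vel": joint speeds; "joint_efforts": joint torques, N m; "tool_pos": TCP position; "tool_rot": TCP orientation; "contact_force": force on the tool from outside, world axes, zero at the start; "ft_torque": the same for the moment, N m; "gripper_width": opening from 0.0 (shut) to 1.0 (fully open).
Only numpy, scipy, OpenCV 4.12 (cv2) and the standard library are available. Lean on these libraries where they do the work, as an engineer would, in place of code of your own. Each camera call takes 0.05 s, during which the arm holds its last target. There are 200 camera calls.

## Working session

There is one attempt and no reset: what is moved stays moved. The work goes in short steps, Python scripts to look and compute and a tool call to move; the robot and the scene stay as the last step left them, time stands still between calls to the robot, and variables do not carry over. Pictures are saved under pics/ and viewed, about 8 in all and at most 12, crops included, and the job is handed in when it is done.

Besides the shell and the picture viewer there is one more tool, called after "Emit:" by a JSON object that holds its "fn" and its "kwargs". play_rows: Moves the arm, as the interface text tells. Its arguments: {"type":"object","properties":{"increments":{"type":"array"}},"required":["increments"]}

```bash
ls; mkdir -p pics; cat > h.py <<'E'
import numpy as np, cv2
from plant import manip
from scipy.spatial.transform import Rotation as R
def Rq(q): return R.from_quat([q[1],q[2],q[3],q[0]])
def look(c,name=None):
    T=np.array(manip.get_calibration(c)["T"]); f=manip.grab_frame(c)
    if name: cv2.imwrite(f"pics/{name}.png",f)
    return T,f
def find(c,T,names,kind="tip_of",n=2):
    for q in names:
        for d in getattr(manip,kind)(q,c)[:n]:
            p=np.array(d["xyz"]); print(c,kind,q,round(d["p"],2),(T[:3,:3]@p+T[:3,3]).round(4))
def st():
    s=manip.state(); print("t",round(s["time"],2),"pos",np.round(s["tool_pos"],4),"q",np.round(s["tool_rot"],4),"F",np.round(s["contact_force"],1),"M",np.round(s["ft_torque"],2),"w",round(s["gripper_width"],3),"j",np.round(s["joint_pos"],3)); return s
E
python3 - <<'E'
from h import *
st()
for c in ("scene","top"):
    T,f=look(c,c+"0")
    find(c,T,["brush","brush_grip","brush_hook","brush_cup","barrel","barrel_end","tumbler","rail","rail_mid"],n=1)
    print(T.round(3).tolist())
a=cv2.imread("pics/scene0.png");b=cv2.imread("pics/top0.png")
cv2.imwrite("pics/both0.png",cv2.resize(np.vstack([a,b]),(400,600)))
st()
E
```

```text
pics
t 0.0 pos [ 0.2345 -0.579   0.4035] q [-1.000e-03  9.815e-01  1.912e-01 -1.000e-04] F [1.  0.5 0.4] M [-0.03  0.03  0.04] w 1.002 j [-1.305  0.053  1.614 -0.     1.476 -0.119]
scene tip_of brush 0.93 [ 0.5761 -0.2916  0.005 ]
scene tip_of brush_grip 0.64 [ 0.566  -0.2953  0.1842]
scene tip_of brush_hook 0.57 [ 0.5909 -0.2978  0.1546]
scene tip_of brush_cup 0.62 [ 5.746e-01 -2.936e-01  1.000e-04]
scene tip_of barrel 0.54 [ 0.7285 -0.137   0.0013]
scene tip_of barrel_end 0.6 [ 0.734  -0.2583 -0.0039]
scene tip_of tumbler 0.84 [ 0.5499 -0.0199  0.0024]
scene tip_of rail 0.87 [ 4.943e-01  2.592e-01 -2.000e-04]
scene tip_of rail_mid 0.56 [0.5007 0.2521 0.2079]
[[0.856, 0.387, -0.343, 0.885], [0.517, -0.625, 0.584, -0.654], [0.011, -0.677, -0.736, 0.948], [0.0, 0.0, 0.0, 1.0]]
top tip_of brush 0.62 [ 0.5757 -0.289   0.0034]
top tip_of brush_grip 0.82 [ 0.5771 -0.2897  0.1799]
top tip_of brush_hook 0.79 [ 0.5928 -0.3016  0.1562]
top tip_of brush_cup 0.95 [ 0.5736 -0.288  -0.0009]
top tip_of barrel 0.87 [ 0.5469 -0.0178  0.0636]
top tip_of barrel_end 0.45 [ 0.5486 -0.0185  0.0565]
top tip_of tumbler 0.77 [ 0.5392 -0.0149 -0.0019]
top tip_of rail 0.67 [ 0.7322 -0.1357 -0.0012]
top tip_of rail_mid 0.95 [0.4958 0.2601 0.2095]
[[-0.011, -0.992, 0.128, 0.392], [-1.0, 0.009, -0.013, -0.032], [0.011, -0.128, -0.992, 1.212], [0.0, 0.0, 0.0, 1.0]]
t 1.0 pos [ 0.2346 -0.5793  0.4047] q [0.     0.9815 0.1912 0.    ] F [-0.   0.7 -0.2] M [ 0.   -0.01 -0.01] w 1.003 j [-1.305  0.053  1.613  0.     1.476 -0.119]
```

View pics/scene0.png

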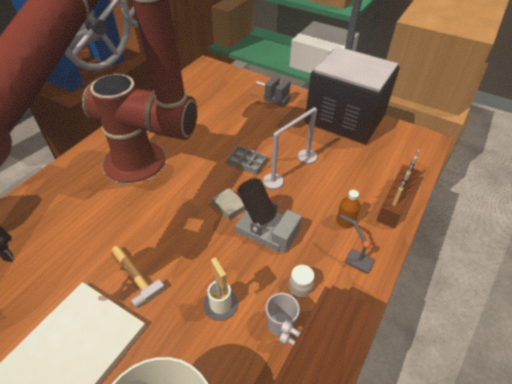

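View pics/top0.png

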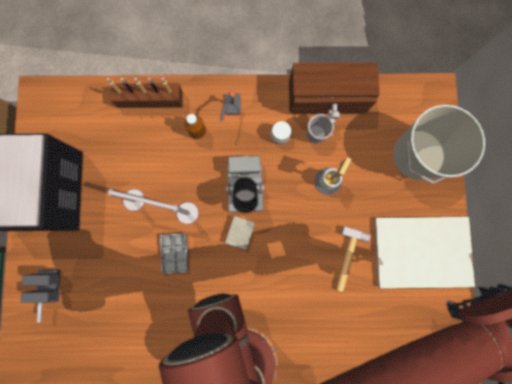

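Scene: arm upper left, brush in cup at about (218,290), barrel (257,200) leaning towards the robot, rail bar (275,130)–(315,110). Top view: cup (329,180), brush block extends to (347,162), barrel mouth (245,195), bar (110,190)–(187,211).

```bash
cat >> h.py <<'E'
def plan(p,az=None,s=None):
    """print (offset in present tool axes mm, twist rad) from commanded~measured pose to world TCP p, tool-x azimuth az(deg)"""
    s=s or manip.state(); r=Rq(s["tool_rot"]); o=r.inv().apply(np.array(p)-s["tool_pos"])*1e3
    x=r.apply([1,0,0]); a=np.degrees(np.arctan2(x[1],x[0])); tw=0 if az is None else -np.radians((az-a+180)%360-180)
    print("offset",o.round(1),"az now",a.round(2),"twist",round(tw,3),"rows",int(np.ceil(max(np.linalg.norm(o)/41.7,abs(tw)/0.125))))
E
python3 - <<'E'
from h import *
s=manip.state(); r=Rq(s["tool_rot"]); T=np.array(manip.get_calibration("wrist")["T"])
print(r.inv().apply(T[:3,3]-s["tool_pos"]), (r.as_matrix().T@T[:3,:3]).round(3)); c=manip.get_calibration("wrist");print(c["fx"],c["cx"],c["cy"])
plan([0.43,-0.20,0.40],-38)
E
```

```text
[ 0.06713336 -0.00080066  0.02949198] [[-0.    -0.965 -0.261]
 [ 1.    -0.     0.   ]
 [-0.    -0.261  0.965]]
315.95640022426363 261.17123184339533 192.9240873687699
offset [ 323.5 -278.2    4.7] az now 22.05 twist 1.048 rows 11
```

```bash
python3 - <<'E'
from h import *
plan([0.565,-0.285,0.47],-38)
E
```

```text
offset [ 416.7 -148.7  -65.3] az now 22.05 twist 1.048 rows 11
```

Emit:
{"fn": "play_rows", "kwargs": {"increments": [{"offset":[38,-14,-6],"twist":0,"grip":1},{"offset":[76,-28,-12],"twist":0,"grip":1},{"offset":[114,-42,-18],"twist":0,"grip":1},{"offset":[152,-55,-24],"twist":0,"grip":1},{"offset":[190,-68,-30],"twist":0,"grip":1}]}}

```text
time: 1.42
tool_pos: [0.3862, -0.4435, 0.4352]
tool_rot: [0.0, 0.982, 0.191, 0.0]
contact_force: [1.3, -0.8, 0.8]
gripper_width: 0.998
```

Emit:
{"fn": "play_rows", "kwargs": {"increments": [{"offset":[38,-14,-6],"twist":0,"grip":1},{"offset":[76,-28,-12],"twist":0,"grip":1},{"offset":[114,-42,-18],"twist":0,"grip":1},{"offset":[152,-55,-24],"twist":0,"grip":1},{"offset":[190,-68,-30],"twist":0,"grip":1}]}}

```text
time: 1.83
tool_pos: [0.5369, -0.3089, 0.4653]
tool_rot: [0.0, 0.982, 0.191, 0.0]
contact_force: [0.1, -0.6, -0.8]
gripper_width: 1.0
```

Emit:
{"fn": "play_rows", "kwargs": {"increments": [{"offset":[18,-6,-3],"twist":0.1,"grip":1},{"offset":[37,-13,-5],"twist":0.2,"grip":1},{"offset":[37,-13,-5],"twist":0.31,"grip":1},{"offset":[37,-13,-5],"twist":0.42,"grip":1},{"offset":[37,-13,-5],"twist":0.53,"grip":1}]}}

```text
time: 2.25
tool_pos: [0.5656, -0.2841, 0.4697]
tool_rot: [0.0, 0.997, -0.075, -0.0]
contact_force: [-0.0, 0.6, -0.6]
gripper_width: 0.997
```

Emit:
{"fn": "play_rows", "kwargs": {"increments": [{"offset":[0,0,0],"twist":0.12,"grip":1},{"offset":[0,0,0],"twist":0.24,"grip":1},{"offset":[0,0,0],"twist":0.36,"grip":1},{"offset":[0,0,0],"twist":0.48,"grip":1},{"offset":[0,0,0],"twist":0.52,"grip":1}]}}

```text
time: 2.67
tool_pos: [0.5652, -0.2846, 0.4697]
tool_rot: [-0.0, 0.944, -0.329, -0.0]
contact_force: [1.0, -0.5, 0.3]
gripper_width: 1.002
```

```bash
python3 - <<'E'
from h import *
st()
T,f=look("wrist","w1")
find("wrist",T,["brush","brush_grip","brush_hook","brush_cup"],n=1)
find("wrist",T,["brush","brush_cup"],"boxes_of",n=1)
T,f=look("top")
find("top",T,["brush","brush_grip","brush_hook","barrel","barrel_end","rail_mid"],n=1)
T,f=look("scene")
find("scene",T,["brush","brush_grip","brush_hook","barrel"],n=1)
E
```

```text
t 2.67 pos [ 0.5652 -0.2846  0.4697] q [-0.      0.9444 -0.3287 -0.    ] F [ 1.  -0.5  0.3] M [-0.04  0.02  0.01] w 1.002 j [-0.584  0.041  1.518  0.     1.583  1.657]
wrist tip_of brush 0.83 [ 0.5795 -0.2929  0.0076]
wrist tip_of brush_grip 0.82 [ 0.5759 -0.2916  0.1837]
wrist tip_of brush_hook 0.92 [ 0.5884 -0.3047  0.1528]
wrist tip_of brush_cup 0.73 [ 0.576  -0.2928 -0.0008]
wrist boxes_of brush 0.55 [ 0.5874 -0.3021  0.2054]
wrist boxes_of brush_cup 0.74 [ 0.5821 -0.3051  0.0045]
top tip_of brush_hook 0.62 [ 0.5742 -0.2895 -0.0012]
top tip_of barrel 0.63 [ 0.5448 -0.015   0.0628]
top tip_of barrel_end 0.59 [ 0.5474 -0.0175  0.0577]
top tip_of rail_mid 0.82 [0.4972 0.2618 0.2079]
scene tip_of brush 0.8 [ 0.5782 -0.29    0.0024]
scene tip_of brush_grip 0.82 [ 0.5694 -0.2974  0.187 ]
scene tip_of brush_hook 0.8 [ 0.5919 -0.2985  0.1544]
scene tip_of barrel 0.72 [ 0.5463 -0.0192  0.0594]
```

View pics/w1.png

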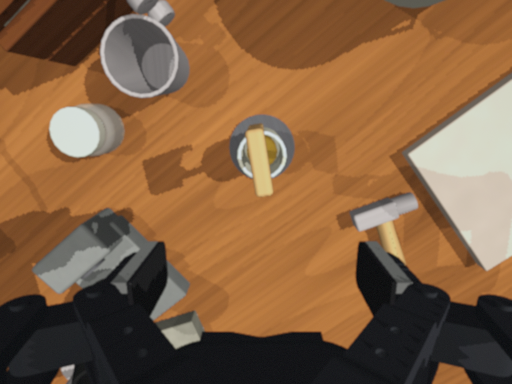

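```bash
cat >> h.py <<'E'
def ray(c,T,uv):
    k=manip.get_calibration(c); d=T[:3,:3]@np.array([(uv[0]-k["cx"])/k["fx"],(uv[1]-k["cy"])/k["fy"],1]); return T[:3,3],d
def atz(c,T,uv,z):
    o,d=ray(c,T,uv); return o+d*(z-o[2])/d[2]
E
python3 - <<'E'
from h import *
T=np.array(manip.get_calibration("wrist")["T"]); f=cv2.imread("pics/w1.png")
h=cv2.cvtColor(f,cv2.COLOR_BGR2HSV); m=cv2.inRange(h,(10,60,185),(35,170,255)); m[:110]=0;m[210:]=0;m[:,:230]=0;m[:,290:]=0
n,l,s,c=cv2.connectedComponentsWithStats(m); i=1+np.argmax(s[1:,4]); print(s[i],c[i])
p=np.argwhere(l==i)[:,::-1].astype(np.float32); b=cv2.boxPoints(cv2.minAreaRect(p)); print(b)
w=[atz("wrist",T,x,0.2) for x in b]; print(np.round(w,4))
for i in range(2):
    e=w[i+1]-w[i]; print(np.linalg.norm(e[:2]),np.degrees(np.arctan2(e[1],e[0])))
print(np.mean(w,0))
T,g=look("scene"); cv2.imwrite("pics/s1c.png",cv2.resize(g[240:340,160:290],None,fx=4.5,fy=4.5,interpolation=cv2.INTER_CUBIC))
E
```

```text
[ 247  129   26   68 1122] [259.47504456 162.05258467]
[[245.45946 130.75676]
 [262.48648 127.91893]
 [273.54053 194.24324]
 [256.51352 197.08107]]
[[ 0.6119 -0.3046  0.2   ]
 [ 0.6057 -0.3159  0.2   ]
 [ 0.5599 -0.2912  0.2   ]
 [ 0.5664 -0.2791  0.2   ]]
0.012901161920095838 -118.8274770340143
0.05207010161783546 151.57832075369865
[ 0.58596348 -0.2977222   0.2       ]
```

View pics/s1c.png

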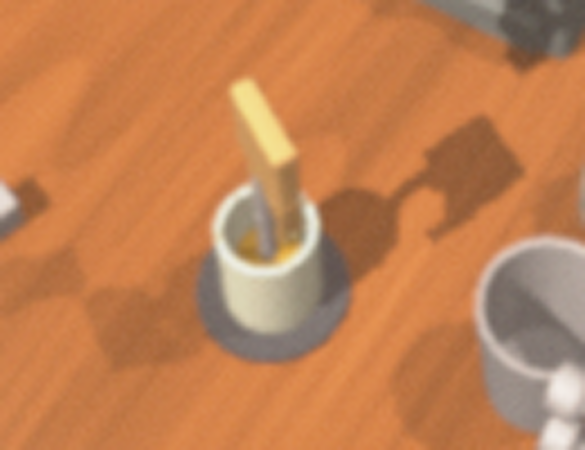

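Brush stands near upright, lip to tool +x, azimuth about -28.5°, shaft at (0.575,-0.2915). Now the barrel from the wrist.

```bash
python3 - <<'E'
from h import *
plan([0.50,-0.02,0.47])
E
```

```text
offset [-214.6 -168.    -0.3] az now -38.11 twist 0 rows 7
```

Emit:
{"fn": "play_rows", "kwargs": {"increments": [{"offset":[-31,-24,0],"twist":0,"grip":1},{"offset":[-62,-48,0],"twist":0,"grip":1},{"offset":[-93,-72,0],"twist":0,"grip":1},{"offset":[-124,-96,0],"twist":0,"grip":1},{"offset":[-155,-120,0],"twist":0,"grip":1}]}}

```text
time: 4.08
tool_pos: [0.5165, -0.0931, 0.4698]
tool_rot: [-0.0, 0.945, -0.327, 0.0]
contact_force: [0.4, 0.8, 1.0]
gripper_width: 0.999
```

Emit:
{"fn": "play_rows", "kwargs": {"increments": [{"offset":[-30,-24,0],"twist":0,"grip":1},{"offset":[-60,-48,0],"twist":0,"grip":1},{"offset":[-60,-48,0],"twist":0,"grip":1}]}}

```text
time: 4.33
tool_pos: [0.4983, -0.015, 0.4702]
tool_rot: [-0.001, 0.946, -0.324, -0.0]
contact_force: [0.8, -0.0, 0.5]
gripper_width: 0.998
```

```bash
python3 - <<'E'
from h import *
st()
T,f=look("wrist","w2"); np.save("Tw2",T)
find("wrist",T,["barrel","barrel_end","tumbler"],n=1)
find("wrist",T,["barrel","barrel_end"],"boxes_of",n=1)
g=np.clip(f.astype(float)*1.6,0,255).astype(np.uint8); cv2.imwrite("pics/w2b.png",g)
E
```

```text
t 4.33 pos [ 0.4983 -0.015   0.4702] q [-0.0013  0.9462 -0.3235 -0.    ] F [ 0.8 -0.   0.5] M [ 0.03 -0.03 -0.01] w 0.998 j [-1.800e-01 -2.860e-01  1.816e+00  2.000e-03  1.611e+00  2.050e+00]
wrist tip_of barrel 0.83 [ 0.5418 -0.0175  0.0583]
wrist tip_of barrel_end 0.74 [ 4.097e-01  4.100e-03 -3.000e-04]
wrist tip_of tumbler 0.84 [ 0.546  -0.0174  0.0056]
wrist boxes_of barrel 0.61 [ 0.5143 -0.0205  0.1288]
wrist boxes_of barrel_end 0.7 [ 0.556  -0.0176  0.0703]
```

View pics/w2b.png

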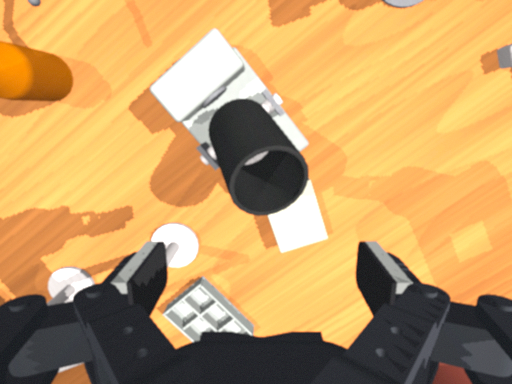

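Barrel mouth around (268,180), leaning toward image bottom (−x world), a grey crescent of floor at (257,155).

```bash
python3 - <<'E'
from h import *
f=cv2.imread("pics/w2.png")[85:230,190:325]
g=np.clip(255*(f/255.)**0.45,0,255).astype(np.uint8); g=cv2.resize(g,None,fx=4,fy=4,interpolation=cv2.INTER_CUBIC); cv2.imwrite("pics/w2c.png",g)
E
```

```text
(no output)
```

View pics/w2c.png

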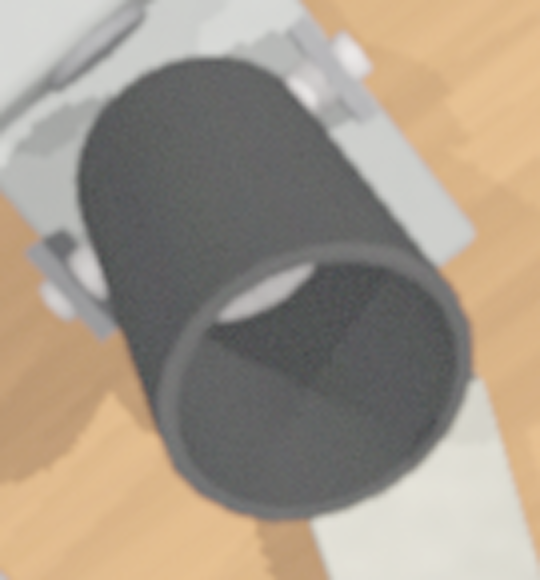

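```bash
cat > fit.py <<'E'
from h import *
from scipy.optimize import least_squares
T=np.load("Tw2.npy"); k=manip.get_calibration("wrist")
C=lambda a: np.array(a,float)/4+[190,85]
outer=C([(158,400),(172,455),(220,503),(285,520),(350,505),(420,455),(462,390),(468,340),(435,278),(300,255),(220,300)])
outer_t=C([(370,243),(330,246)])
inner=C([(360,262),(310,266),(178,400),(195,455),(300,507),(400,450),(452,370),(435,300),(250,292)])
sil=C([(205,57),(150,75),(100,125),(78,175),(240,62)])
flo=C([(222,318),(245,317),(265,310),(290,295),(305,278)])
def proj(P):
    c=(P-T[:3,3])@T[:3,:3]; return np.c_[k["fx"]*c[:,0]/c[:,2]+k["cx"],k["fy"]*c[:,1]/c[:,2]+k["cy"]]
t=np.linspace(0,2*np.pi,721)
def basis(th,ph):
    a=np.array([np.sin(th)*np.cos(ph),np.sin(th)*np.sin(ph),np.cos(th)]); e2=np.array([-np.sin(ph),np.cos(ph),0]); return a,np.cross(e2,a),e2
def circ(p,r,z):
    a,e1,e2=basis(p[3],p[4]); return proj(p[:3]+a*z+r*(np.outer(np.cos(t),e1)+np.outer(np.sin(t),e2)))
D=lambda pts,c: np.min(np.linalg.norm(pts[:,None]-c[None],axis=2),1)
def res(p):
    return np.r_[D(outer,circ(p,.038,.115)),D(outer_t,circ(p,.038,.115)),D(inner,circ(p,.033,.115)),D(sil,circ(p,.038,0.0)),D(flo,circ(p,.0325,p[5])),(p[:3]-[.545,-.017,.060])/.004]
for w in (0,1):
    r=least_squares(res,[.545,-.017,.06,np.radians(23),np.pi,.024],x_scale=[.01,.01,.01,.1,.1,.01],diff_step=1e-3,loss="linear")
p=r.x; print(p[:3].round(4),np.degrees(p[3:5]),p[5],r.fun.round(2)); np.save("barrel",p)
a,_,_=basis(p[3],p[4]); print("mouth",p[:3]+.115*a,"axis",a)
E
python3 fit.py
```

```text
[ 0.5451 -0.0175  0.0511] [ 26.8710206  181.01879864] 0.027446622292845373 [ 0.27  0.69  0.36  0.54  0.16  1.04  0.69  0.5   0.81  1.23  1.64  0.6
  0.36  0.82  0.52  0.68  0.37  1.35  1.68  0.37  0.99  0.33  0.58  0.04
  0.65  0.5   0.11  0.64  0.16  0.28  0.35  0.23  0.02 -0.12 -2.21]
mouth [ 0.49312924 -0.01841874  0.15372488] axis [-0.45191214 -0.00803647  0.89202625]
```

```bash
python3 - <<'E'
from h import *
plan([0.533,-0.2685,0.40],-28.5)
E
```

```text
offset [179.1 174.2  69.6] az now -38.21 twist -0.17 rows 7
```

Emit:
{"fn": "play_rows", "kwargs": {"increments": [{"offset":[25,25,10],"twist":0,"grip":0},{"offset":[50,49,20],"twist":0,"grip":0},{"offset":[76,74,30],"twist":0,"grip":0},{"offset":[101,99,40],"twist":0,"grip":0},{"offset":[127,124,50],"twist":0,"grip":0}]}}

```text
time: 5.05
tool_pos: [0.5228, -0.1988, 0.4191]
tool_rot: [0.0, 0.945, -0.328, -0.0]
contact_force: [0.8, 0.1, 0.0]
gripper_width: 0.3
```

Emit:
{"fn": "play_rows", "kwargs": {"increments": [{"offset":[25,25,10],"twist":-0.08,"grip":0},{"offset":[52,50,20],"twist":-0.17,"grip":0},{"offset":[52,50,20],"twist":-0.17,"grip":0}]}}

```text
time: 5.3
tool_pos: [0.5324, -0.2736, 0.3961]
tool_rot: [0.0, 0.969, -0.247, -0.002]
contact_force: [-0.4, 0.2, -0.5]
gripper_width: -0.005
```

```bash
python3 - <<'E'
from h import *
st(); plan([0.533,-0.2685,0.336],-28.5); plan([0.575+.879*.013,-0.2915-.477*.013,0.336],-28.5)
E
```

```text
t 5.3 pos [ 0.5324 -0.2736  0.3961] q [ 4.000e-04  9.690e-01 -2.472e-01 -2.100e-03] F [-0.4  0.2 -0.5] M [-0.   -0.01 -0.03] w -0.005 j [-0.599 -0.003  1.684 -0.002  1.464  1.472]
offset [-1.6 -4.9 60.1] az now -28.63 twist -0.002 rows 2
offset [59.3 -4.8 59.8] az now -28.63 twist -0.002 rows 3
```

Emit:
{"fn": "play_rows", "kwargs": {"increments": [{"offset":[0,-2,20],"twist":0,"grip":0},{"offset":[0,-2,45],"twist":0,"grip":0},{"offset":[0,-2,62],"twist":0,"grip":0},{"offset":[0,-2,62],"twist":0,"grip":0},{"offset":[0,-2,62],"twist":0,"grip":0}]}}

```text
time: 5.72
tool_pos: [0.5336, -0.2661, 0.3364]
tool_rot: [-0.0, 0.969, -0.246, -0.001]
contact_force: [0.3, -0.3, -0.0]
gripper_width: -0.001
```

```bash
python3 - <<'E'
from h import *
st(); plan([0.575+.879*.013,-0.2915-.477*.013,0.336],-28.5)
E
```

```text
t 5.72 pos [ 0.5336 -0.2661  0.3364] q [-5.000e-04  9.693e-01 -2.459e-01 -1.400e-03] F [ 0.3 -0.3 -0. ] M [ 0.   -0.01 -0.  ] w -0.001 j [-0.587  0.037  1.745 -0.     1.362  1.48 ]
offset [61.5  2.6  0.2] az now -28.47 twist 0.001 rows 2
```

Push slowly along tool +x, watching the force.

Emit:
{"fn": "play_rows", "kwargs": {"increments": [{"offset":[6,2.5,0],"twist":0,"grip":0},{"offset":[14,2.5,0],"twist":0,"grip":0},{"offset":[22,2.5,0],"twist":0,"grip":0},{"offset":[28,2.5,0],"twist":0,"grip":0},{"offset":[34,2.5,0],"twist":0,"grip":0}]}}

```text
time: 6.13
tool_pos: [0.5639, -0.2843, 0.3389]
tool_rot: [0.0, 0.97, -0.245, 0.001]
contact_force: [-0.4, 0.2, 0.8]
gripper_width: 0.003
```

Emit:
{"fn": "play_rows", "kwargs": {"increments": [{"offset":[5,0,0],"twist":0,"grip":0},{"offset":[10,0,0],"twist":0,"grip":0},{"offset":[14,0,0],"twist":0,"grip":0},{"offset":[18,0,0],"twist":0,"grip":0}]}}

```text
time: 6.47
tool_pos: [0.579, -0.2924, 0.3375]
tool_rot: [-0.0, 0.97, -0.245, -0.0]
contact_force: [-0.9, -0.1, 0.0]
gripper_width: 0.002
```

```bash
python3 - <<'E'
from h import *
st()
T,f=look("scene","s2")
find("scene",T,["brush","brush_grip","brush_hook"],n=1)
cv2.imwrite("pics/s2c.png",cv2.resize(f[230:350,150:300],None,fx=4.5,fy=4.5,interpolation=cv2.INTER_CUBIC))
E
```

```text
t 6.47 pos [ 0.579  -0.2924  0.3375] q [-1.000e-04  9.695e-01 -2.450e-01 -2.000e-04] F [-0.9 -0.1  0. ] M [ 0.03  0.01 -0.04] w 0.002 j [-0.582  0.155  1.617  0.     1.37   1.484]
scene tip_of brush 0.94 [ 0.576  -0.2899  0.0092]
scene tip_of brush_grip 0.71 [ 0.597  -0.3076  0.1868]
scene tip_of brush_hook 0.61 [ 0.6117 -0.3103  0.1526]
```

View pics/s2c.png

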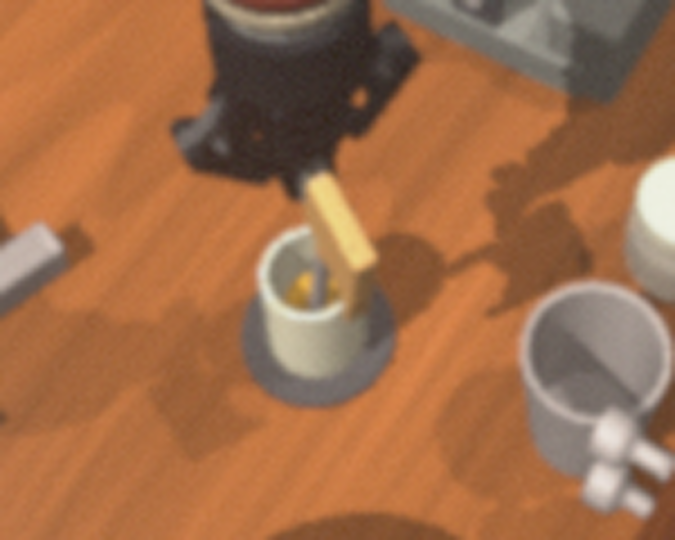

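Brush leans about 9° now, lip side down, finger behind it; push 15 mm more.

Emit:
{"fn": "play_rows", "kwargs": {"increments": [{"offset":[4,0,0],"twist":0,"grip":0},{"offset":[7,0,0],"twist":0,"grip":0},{"offset":[10,0,0],"twist":0,"grip":0},{"offset":[13,0,0],"twist":0,"grip":0},{"offset":[13,0,0],"twist":0,"grip":0}]}}

```text
time: 7.08
tool_pos: [0.5905, -0.2988, 0.3378]
tool_rot: [0.0, 0.969, -0.245, 0.0]
contact_force: [-0.1, 0.5, -0.1]
gripper_width: 0.0
```

```bash
python3 - <<'E'
from h import *
st()
T,f=look("scene","s3")
find("scene",T,["brush","brush_grip","brush_hook"],n=1)
E
```

```text
t 7.08 pos [ 0.5905 -0.2988  0.3378] q [ 1.000e-04  9.695e-01 -2.451e-01  2.000e-04] F [-0.1  0.5 -0.1] M [0.01 0.06 0.01] w 0.0 j [-0.581  0.184  1.583  0.     1.373  1.485]
scene tip_of brush 0.76 [ 0.572  -0.2915  0.0079]
scene tip_of brush_grip 0.94 [ 0.6091 -0.3166  0.1822]
scene tip_of brush_hook 0.93 [ 0.6252 -0.3143  0.1472]
```

Emit:
{"fn": "play_rows", "kwargs": {"increments": [{"offset":[-15,0,0],"twist":0,"grip":0},{"offset":[-40,0,0],"twist":0,"grip":0},{"offset":[-70,0,-20],"twist":0,"grip":0.5},{"offset":[-70,0,-60],"twist":0,"grip":1},{"offset":[-35,0,-80],"twist":0,"grip":1}]}}

```text
time: 7.7
tool_pos: [0.5554, -0.279, 0.4186]
tool_rot: [-0.001, 0.97, -0.245, -0.002]
contact_force: [2.3, -2.0, 1.3]
gripper_width: 0.423
```

Emit:
{"fn": "play_rows", "kwargs": {"increments": [{"offset":[30,0,-10],"twist":0,"grip":1},{"offset":[35,0,-30],"twist":0,"grip":1},{"offset":[35,0,-30],"twist":0,"grip":1},{"offset":[35,0,-30],"twist":0,"grip":1}]}}

```text
time: 8.03
tool_pos: [0.5902, -0.2986, 0.4488]
tool_rot: [0.0, 0.97, -0.245, 0.001]
contact_force: [-0.5, -0.1, -1.2]
gripper_width: 0.978
```

```bash
python3 - <<'E'
from h import *
st()
T,f=look("wrist","w3"); np.save("Tw3",T)
find("wrist",T,["brush","brush_grip","brush_hook"],n=1)
T2,g=look("scene","s4")
find("scene",T2,["brush","brush_grip","brush_hook"],n=1)
a=cv2.resize(g[230:350,150:300],(375,300)); b=cv2.resize(f,(400,300)); cv2.imwrite("pics/c4.png",np.hstack([a,b]))
E
```

```text
t 8.03 pos [ 0.5902 -0.2986  0.4488] q [ 4.000e-04  9.695e-01 -2.451e-01  1.000e-03] F [-0.5 -0.1 -1.2] M [-0.    0.03  0.05] w 0.978 j [-0.581  0.115  1.474 -0.     1.551  1.485]
wrist tip_of brush 0.62 [ 0.5727 -0.29    0.0143]
scene tip_of brush 0.89 [ 0.5696 -0.2867  0.0044]
scene tip_of brush_grip 0.89 [ 0.609  -0.3126  0.1793]
```

View pics/c4.png

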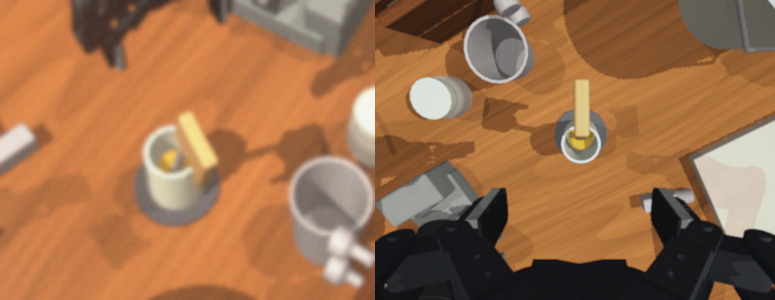

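```bash
python3 - <<'E'
from h import *
T=np.load("Tw3.npy"); f=cv2.imread("pics/w3.png")
h=cv2.cvtColor(f,cv2.COLOR_BGR2HSV); m=cv2.inRange(h,(10,60,185),(35,170,255)); m[:90]=0;m[195:]=0;m[:,:240]=0;m[:,290:]=0
n,l,s,c=cv2.connectedComponentsWithStats(m); i=1+np.argmax(s[1:,4]); print(s[i],c[i])
p=np.argwhere(l==i)[:,::-1].astype(np.float32); b=cv2.boxPoints(cv2.minAreaRect(p)); print(b)
sl=b[np.argsort(b[:,1])]; far=sl[:2].mean(0); near=sl[2:].mean(0)
P=atz("wrist",T,far,.191); N=atz("wrist",T,near,.206); d=P-N
print(P,N,np.linalg.norm(d),np.degrees(np.arctan2(d[1],d[0])), "tilt",np.degrees(np.arctan2(.206-.191,np.linalg.norm(d[:2]))))
# grip target: brush (2,178) along from N=( -13,200)
th=np.radians(16); u=d[:2]/np.linalg.norm(d[:2])
for gx,gz in((2,178),(5,180)):
    dx=(gx+13)*np.cos(th)+(gz-200)*np.sin(th); dz=-(gx+13)*np.sin(th)+(gz-200)*np.cos(th)
    G=np.r_[N[:2]+u*dx/1e3,.206+dz/1e3]; print("G",G); plan(G+[0,0,.155],np.degrees(np.arctan2(d[1],d[0])))
E
```

```text
[ 256   90   34   85 2023] [269.81809194 128.03657934]
[[256.  90.]
 [289.  90.]
 [289. 174.]
 [256. 174.]]
[ 0.65606469 -0.3414966   0.191     ] [ 0.60691605 -0.31495385  0.206     ] 0.0578368885696684 -28.371293655283594 tilt 15.031499974861791
G [ 0.61426742 -0.31892396  0.18071768]
offset [ 31.5   6.5 111.2] az now -28.38 twist -0.0 rows 3
G [ 0.61728989 -0.32055625  0.18181329]
offset [ 34.9   6.5 110.1] az now -28.38 twist -0.0 rows 3
```

```bash
python3 - <<'E'
from h import *
T=np.load("Tw3.npy"); f=cv2.imread("pics/w3.png")
h=cv2.cvtColor(f,cv2.COLOR_BGR2HSV); 
for r in (96,100,104,110,130,150,170,174,178): print(r,[tuple(int(q) for q in h[r,c]) for c in (250,256,260,266,272,276,282)])
for far,near in (((265.5,102),(265,176)),):
    P=atz("wrist",T,far,.191); N=atz("wrist",T,near,.206); d=P-N
    print(P,N,np.linalg.norm(d),np.degrees(np.arctan2(d[1],d[0])))
    th=np.radians(16); u=d[:2]/np.linalg.norm(d[:2])
    dx=16*np.cos(th)-21*np.sin(th); dz=-16*np.sin(th)-21*np.cos(th)
    G=np.r_[N[:2]+u*dx/1e3,.206+dz/1e3]; print("G",G); plan(G+[0,0,.155],np.degrees(np.arctan2(d[1],d[0])))
E
```

```text
96 [(14, 162, 191), (14, 163, 186), (14, 166, 181), (14, 163, 186), (14, 163, 189), (14, 162, 191), (14, 163, 188)]
100 [(14, 165, 184), (14, 166, 181), (15, 155, 179), (15, 156, 181), (14, 160, 190), (14, 162, 189), (15, 164, 191)]
104 [(14, 165, 186), (19, 117, 194), (21, 100, 222), (21, 99, 222), (21, 101, 220), (15, 167, 191), (15, 164, 190)]
110 [(15, 163, 194), (18, 116, 196), (22, 98, 222), (22, 99, 222), (22, 98, 221), (15, 164, 196), (15, 163, 195)]
130 [(14, 161, 196), (18, 114, 194), (22, 96, 222), (22, 98, 222), (22, 95, 221), (14, 163, 193), (14, 164, 185)]
150 [(120, 7, 116), (18, 119, 191), (22, 96, 223), (22, 99, 222), (22, 95, 222), (120, 7, 115), (120, 6, 118)]
170 [(21, 176, 133), (18, 119, 188), (22, 98, 222), (22, 97, 223), (22, 97, 223), (21, 181, 134), (44, 15, 226)]
174 [(21, 178, 133), (18, 135, 138), (18, 121, 188), (18, 119, 188), (18, 123, 174), (21, 183, 134), (32, 23, 163)]
178 [(22, 180, 186), (22, 171, 198), (18, 140, 138), (18, 136, 142), (21, 168, 158), (21, 183, 162), (33, 30, 103)]
[ 0.65135519 -0.33350635  0.191     ] [ 0.6081312  -0.30974614  0.206     ] 0.051554443916326256 -28.797585628392934
G [ 0.61653676 -0.31436667  0.18140331]
offset [ 31.3   1.4 110.5] az now -28.38 twist 0.007 rows 3
```

Emit:
{"fn": "play_rows", "kwargs": {"increments": [{"offset":[20,1.5,15],"twist":0,"grip":1},{"offset":[33,1.5,45],"twist":0,"grip":1},{"offset":[33,1.5,75],"twist":0,"grip":1},{"offset":[33,1.5,100],"twist":0,"grip":1},{"offset":[33,1.5,110],"twist":0,"grip":1}]}}

```text
time: 8.85
tool_pos: [0.6174, -0.3148, 0.332]
tool_rot: [-0.001, 0.969, -0.245, -0.004]
contact_force: [0.3, -0.2, -0.7]
gripper_width: 0.999
```

Emit:
{"fn": "play_rows", "kwargs": {"increments": [{"offset":[0,0,0],"twist":0,"grip":0.7},{"offset":[0,0,0],"twist":0,"grip":0.5},{"offset":[0,0,0],"twist":0,"grip":0.35},{"offset":[0,0,0],"twist":0,"grip":0.2},{"offset":[0,0,0],"twist":0,"grip":0}]}}

```text
time: 9.27
tool_pos: [0.6188, -0.3157, 0.3403]
tool_rot: [0.001, 0.97, -0.245, 0.002]
contact_force: [-0.1, 0.5, 0.1]
gripper_width: 0.299
```

Emit:
{"fn": "play_rows", "kwargs": {"increments": [{"offset":[0,0,0],"twist":0,"grip":0},{"offset":[0,0,0],"twist":0,"grip":0},{"offset":[0,0,0],"twist":0,"grip":0}]}}

```text
time: 9.52
tool_pos: [0.6187, -0.3158, 0.3396]
tool_rot: [0.001, 0.97, -0.245, 0.001]
contact_force: [0.3, -1.2, 4.7]
gripper_width: 0.157
```

```bash
python3 - <<'E'
from h import *
st()
T,f=look("scene","s5")
find("scene",T,["brush","brush_grip","brush_hook"],n=1)
E
```

```text
t 9.52 pos [ 0.6187 -0.3158  0.3396] q [ 7.000e-04  9.695e-01 -2.451e-01  1.300e-03] F [ 0.3 -1.2  4.7] M [-0.17  0.17  0.01] w 0.157 j [-0.579  0.256  1.497 -0.     1.385  1.487]
scene tip_of brush 0.58 [ 0.5727 -0.2889  0.0105]
scene tip_of brush_grip 0.75 [ 0.61   -0.3179  0.1816]
```

Emit:
{"fn": "play_rows", "kwargs": {"increments": [{"offset":[4,0,-14],"twist":0,"grip":0},{"offset":[9,0,-33],"twist":0,"grip":0},{"offset":[15,0,-54],"twist":0,"grip":0},{"offset":[21,0,-75],"twist":0,"grip":0},{"offset":[28,0,-98],"twist":0,"grip":0}]}}

```text
time: 10.13
tool_pos: [0.643, -0.3286, 0.4347]
tool_rot: [-0.001, 0.969, -0.245, -0.002]
contact_force: [0.1, -0.7, -1.2]
gripper_width: 0.158
```

Emit:
{"fn": "play_rows", "kwargs": {"increments": [{"offset":[0,0,-20],"twist":0,"grip":0},{"offset":[0,0,-40],"twist":0,"grip":0},{"offset":[0,0,-50],"twist":0,"grip":0},{"offset":[0,0,-50],"twist":0,"grip":0},{"offset":[0,0,-50],"twist":0,"grip":0}]}}

```text
time: 10.55
tool_pos: [0.6431, -0.3287, 0.4856]
tool_rot: [-0.0, 0.97, -0.245, 0.0]
contact_force: [0.2, 0.7, -0.8]
gripper_width: 0.159
```

```bash
python3 - <<'E'
from h import *
s=st()
T,f=look("scene","s6")
find("scene",T,["brush","brush_grip","brush_hook","brush_cup"],n=1)
T,g=look("top","t6")
find("top",T,["brush","brush_grip","brush_hook"],n=1)
T,f2=look("wrist","w6"); find("wrist",T,["brush","brush_grip","brush_hook"],n=1)
cv2.imwrite("pics/c6.png",np.hstack([cv2.resize(f[170:330,150:300],(375,400)),cv2.resize(g[100:220,280:400],(400,400))]))
E
```

```text
t 10.55 pos [ 0.6431 -0.3287  0.4856] q [-1.000e-04  9.695e-01 -2.450e-01  0.000e+00] F [ 0.2  0.7 -0.8] M [ 0.04 -0.1   0.  ] w 0.159 j [-0.575  0.246  1.266  0.     1.629  1.49 ]
scene tip_of brush 0.98 [ 0.5942 -0.2993  0.156 ]
scene tip_of brush_grip 0.94 [ 0.631  -0.3283  0.3284]
scene tip_of brush_hook 0.81 [ 0.6481 -0.3297  0.2949]
scene tip_of brush_cup 0.84 [ 0.576  -0.2927  0.0017]
top tip_of brush 0.4 [ 0.594  -0.2943  0.1529]
top tip_of brush_hook 0.49 [7.524e-01 1.425e-01 4.000e-04]
wrist tip_of brush_grip 0.92 [ 0.638  -0.3231  0.328 ]
```

View pics/c6.png

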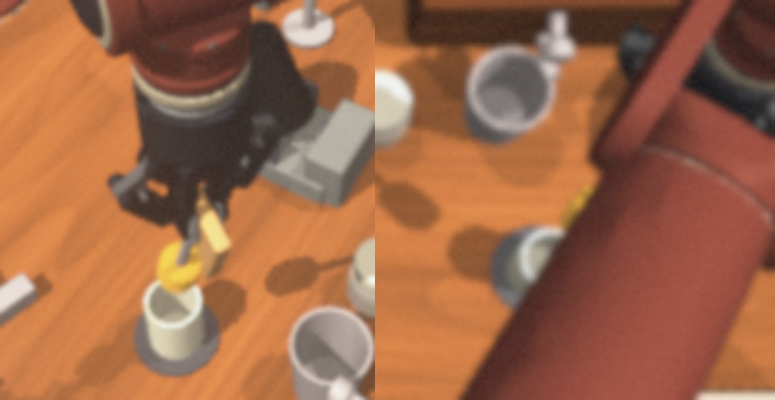

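Emit:
{"fn": "play_rows", "kwargs": {"increments": [{"offset":[0,0,-10],"twist":-0.122,"grip":0},{"offset":[0,0,-20],"twist":-0.244,"grip":0},{"offset":[0,0,-30],"twist":-0.366,"grip":0},{"offset":[0,0,-40],"twist":-0.488,"grip":0},{"offset":[0,0,-40],"twist":-0.61,"grip":0}]}}

```text
time: 11.62
tool_pos: [0.643, -0.3287, 0.5291]
tool_rot: [0.001, 0.998, 0.06, 0.002]
contact_force: [0.5, 0.1, -1.0]
gripper_width: 0.156
```

Emit:
{"fn": "play_rows", "kwargs": {"increments": [{"offset":[0,0,0],"twist":-0.122,"grip":0},{"offset":[0,0,0],"twist":-0.244,"grip":0},{"offset":[0,0,0],"twist":-0.366,"grip":0},{"offset":[0,0,0],"twist":-0.488,"grip":0},{"offset":[0,0,0],"twist":-0.61,"grip":0}]}}

```text
time: 12.03
tool_pos: [0.643, -0.3288, 0.5258]
tool_rot: [0.0, 0.934, 0.357, 0.0]
contact_force: [-0.5, 1.0, 0.0]
gripper_width: 0.153
```

Emit:
{"fn": "play_rows", "kwargs": {"increments": [{"offset":[0,0,0],"twist":-0.122,"grip":0},{"offset":[0,0,0],"twist":-0.244,"grip":0},{"offset":[0,0,0],"twist":-0.366,"grip":0},{"offset":[0,0,0],"twist":-0.488,"grip":0},{"offset":[0,0,0],"twist":-0.61,"grip":0}]}}

```text
time: 12.45
tool_pos: [0.643, -0.3288, 0.5258]
tool_rot: [-0.0, 0.784, 0.621, 0.0]
contact_force: [0.9, 0.7, -0.1]
gripper_width: 0.154
```

Emit:
{"fn": "play_rows", "kwargs": {"increments": [{"offset":[0,0,0],"twist":-0.122,"grip":0},{"offset":[0,0,0],"twist":-0.244,"grip":0},{"offset":[0,0,0],"twist":-0.366,"grip":0},{"offset":[0,0,0],"twist":-0.488,"grip":0},{"offset":[0,0,0],"twist":-0.61,"grip":0}]}}

```text
time: 12.87
tool_pos: [0.643, -0.3288, 0.5258]
tool_rot: [-0.0, 0.561, 0.828, 0.0]
contact_force: [0.1, 0.7, -1.1]
gripper_width: 0.154
```

Emit:
{"fn": "play_rows", "kwargs": {"increments": [{"offset":[0,0,0],"twist":-0.122,"grip":0},{"offset":[0,0,0],"twist":-0.244,"grip":0},{"offset":[0,0,0],"twist":-0.366,"grip":0},{"offset":[0,0,0],"twist":-0.488,"grip":0},{"offset":[0,0,0],"twist":-0.61,"grip":0}]}}

```text
time: 13.28
tool_pos: [0.643, -0.3287, 0.5258]
tool_rot: [-0.0, 0.286, 0.958, 0.0]
contact_force: [-0.8, -0.2, -1.6]
gripper_width: 0.159
```

Emit:
{"fn": "play_rows", "kwargs": {"increments": [{"offset":[0,0,0],"twist":-0.122,"grip":0},{"offset":[0,0,0],"twist":-0.244,"grip":0},{"offset":[0,0,0],"twist":-0.366,"grip":0},{"offset":[0,0,0],"twist":-0.488,"grip":0},{"offset":[0,0,0],"twist":-0.605,"grip":0}]}}

```text
time: 13.7
tool_pos: [0.643, -0.3288, 0.5257]
tool_rot: [-0.0, -0.012, 1.0, 0.0]
contact_force: [0.1, 0.5, -2.0]
gripper_width: 0.153
```

```bash
cat > tgt.py <<'E'
from h import *
p=np.load("barrel.npy"); a=np.array([np.sin(p[3])*np.cos(p[4]),np.sin(p[3])*np.sin(p[4]),np.cos(p[3])])
BX,BD=-.055,.173   # brush base in tool frame: x, depth below grasp
xh=np.array([np.cos(p[4]),np.sin(p[4]),0])
e1=np.cross(np.array([-xh[1],xh[0],0]),a)  # in lean plane, perp to axis; 
def tcp(z,u=0):  # base centre at barrel z (m), offset u along e1
    b=p[:3]+a*z+e1*u
    return b-xh*BX+np.array([0,0,BD+.155])
if __name__=="__main__":
    s=st(); print("e1",e1,"az",np.degrees(p[4]))
    T,f=look("scene"); 
    find("scene",T,["brush","brush_grip","brush_hook"],n=1)
    T,f=look("top"); 
    find("top",T,["brush","brush_grip","brush_hook"],n=1)
    print(tcp(.16)); plan(tcp(.19),np.degrees(p[4])); plan(tcp(.16),np.degrees(p[4]))
E
python3 tgt.py
```

```text
t 13.7 pos [ 0.643  -0.3288  0.5257] q [-1.000e-04 -1.210e-02  9.999e-01  0.000e+00] F [ 0.1  0.5 -2. ] M [-0.01  0.08  0.02] w 0.153 j [-0.576  0.24   1.208 -0.     1.694 -2.171]
e1 [-0.89188523 -0.01586063 -0.45198359] az 181.01879864258106
scene tip_of brush 0.97 [ 0.7033 -0.3245  0.1948]
scene tip_of brush_grip 0.86 [ 0.6431 -0.3283  0.3661]
scene tip_of brush_hook 0.81 [ 0.6386 -0.3289  0.336 ]
top tip_of brush 0.73 [ 0.7543  0.1387 -0.0012]
top tip_of brush_grip 0.43 [ 0.5512 -0.0149  0.0598]
[ 0.41780189 -0.01975831  0.52186606]
offset [233.5 312.8 -22.9] az now -179.02 twist -0.001 rows 10
offset [220.  312.8   3.9] az now -179.02 twist -0.001 rows 10
```

```bash
sed -i 's/BX,BD=-.055,.173/BX,BD=-.058,.175/' tgt.py
sed 's#/.004\]#/.0007]#; s#"barrel"#"barrel2"#' fit.py > fit2.py; python3 fit2.py
python3 - <<'E'
from tgt import *
for z in(.16,.115,.05): print(tcp(z,.003))
plan(tcp(.16,.003))
E
```

```text
[ 0.5457 -0.0174  0.058 ] [ 26.73426364 181.90287262] 0.026683177829699898 [ 0.41  1.75  1.75  0.93  1.41  2.29  1.83  1.53  1.58  1.58  1.95  0.14
  0.78  0.48  0.3   0.16  1.33  0.02  2.87  0.63  0.31  0.18  0.11  0.9
  1.82  0.79  0.41  0.89  0.05  0.28  0.48  0.09  0.94 -0.59 -2.93]
mouth [ 0.49395685 -0.01912802  0.16065922] axis [-0.4496051  -0.0149375   0.89310253]
[ 0.41212671 -0.01985923  0.52251011]
[ 0.43246276 -0.01949759  0.48236892]
[ 0.46183705 -0.01897522  0.42438722]
offset [225.6 312.8   3.2] az now -179.02 twist 0 rows 10
```

Emit:
{"fn": "play_rows", "kwargs": {"increments": [{"offset":[15,21,-8],"twist":0,"grip":0},{"offset":[38,52,-20],"twist":0,"grip":0},{"offset":[61,84,-20],"twist":0,"grip":0},{"offset":[84,116,-20],"twist":0,"grip":0},{"offset":[107,148,-20],"twist":0,"grip":0}]}}

```text
time: 14.52
tool_pos: [0.5321, -0.1816, 0.546]
tool_rot: [0.0, -0.008, 1.0, -0.0]
contact_force: [0.3, 0.7, -0.6]
gripper_width: 0.157
```

Emit:
{"fn": "play_rows", "kwargs": {"increments": [{"offset":[23,32,0],"twist":0,"grip":0},{"offset":[46,64,0],"twist":0,"grip":0},{"offset":[69,96,0],"twist":0,"grip":0},{"offset":[92,128,0],"twist":0,"grip":0},{"offset":[108,150,0],"twist":0,"grip":0}]}}

```text
time: 14.93
tool_pos: [0.4206, -0.0328, 0.5462]
tool_rot: [0.001, -0.009, 1.0, 0.0]
contact_force: [-0.3, -0.2, -1.3]
gripper_width: 0.156
```

Emit:
{"fn": "play_rows", "kwargs": {"increments": [{"offset":[7,10,4],"twist":0,"grip":0},{"offset":[10.5,14.8,10],"twist":0,"grip":0},{"offset":[10.5,14.8,16],"twist":0,"grip":0},{"offset":[10.5,14.8,23],"twist":0,"grip":0},{"offset":[10.5,14.8,23],"twist":0,"grip":0}]}}

```text
time: 15.35
tool_pos: [0.4125, -0.021, 0.52]
tool_rot: [-0.002, -0.008, 1.0, 0.0]
contact_force: [-0.7, -0.2, -1.6]
gripper_width: 0.157
```

```bash
python3 - <<'E'
from tgt import *
st(); plan(tcp(.16,.003)); plan(tcp(.115,.003)); plan(tcp(.027,.003))
T,f=look("scene","s7"); find("scene",T,["brush","barrel","brush_grip"],n=1)
T2,g=look("top","t7"); find("top",T2,["brush","barrel"],n=1)
cv2.imwrite("pics/c7.png",np.hstack([cv2.resize(f[110:260,180:320],(373,400)),cv2.resize(g[130:250,180:300],(400,400))]))
E
```

```text
t 15.35 pos [ 0.4125 -0.021   0.52  ] q [-2.1e-03 -8.4e-03  1.0e+00  3.0e-04] F [-0.7 -0.2 -1.6] M [0.03 0.05 0.01] w 0.157 j [-0.231 -0.516  1.903 -0.     1.758 -1.819]
offset [ 0.4  1.1 -2.6] az now -179.04 twist 0 rows 1
offset [-20.1   1.1  37.5] az now -179.04 twist 0 rows 2
offset [-60.2   1.1 115.8] az now -179.04 twist 0 rows 4
scene tip_of brush 0.78 [ 0.4726 -0.0186  0.1898]
scene tip_of barrel 0.91 [ 0.5495 -0.0197  0.0566]
scene tip_of brush_grip 0.76 [ 0.4117 -0.0254  0.3619]
top tip_of brush 0.25 [ 7.305e-01 -1.349e-01  6.000e-04]
top tip_of barrel 0.83 [ 0.5488 -0.0142  0.0616]
```

View pics/c7.png

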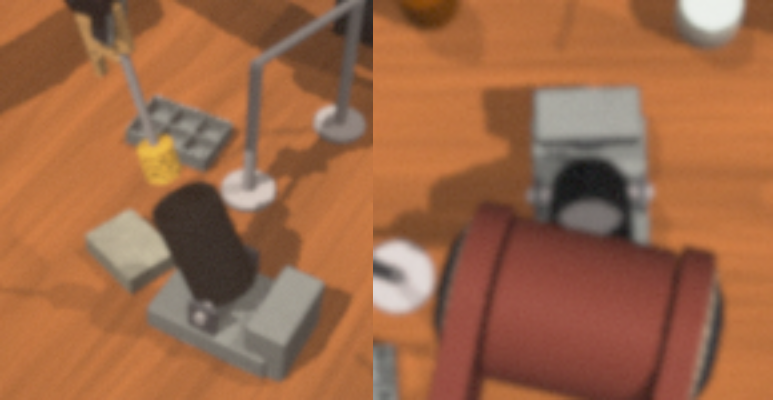

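```bash
cat > chk.py <<'E'
from tgt import *
T=np.array(manip.get_calibration("scene")["T"]); k=manip.get_calibration("scene")
def proj(P):
    c=(P-T[:3,3])@T[:3,:3]; return np.c_[k["fx"]*c[:,0]/c[:,2]+k["cx"],k["fy"]*c[:,1]/c[:,2]+k["cy"]]
f=cv2.imread("pics/s7.png"); h=cv2.cvtColor(f,cv2.COLOR_BGR2HSV)
t=np.linspace(0,2*np.pi,120)
def cyl(o,ax,r,z0,z1):
    n=np.linalg.svd(ax[None])[2][1:]; return cv2.convexHull(np.vstack([proj(o+ax*z+r*(np.outer(np.cos(t),n[0])+np.outer(np.sin(t),n[1]))) for z in(z0,z1)]).astype(np.float32))
def rep(name,hull,mask,box):
    m=np.zeros_like(mask); x0,y0,x1,y1=box; m[y0:y1,x0:x1]=mask[y0:y1,x0:x1]
    n,l,s,c=cv2.connectedComponentsWithStats(m); i=1+np.argmax(s[1:,4])
    pm=np.zeros_like(mask); cv2.fillConvexPoly(pm,hull.astype(np.int32),255); M=cv2.moments(pm,True)
    print(name,"seen",s[i],c[i].round(1),"model",cv2.boundingRect(hull.astype(np.int32)),round(M["m10"]/M["m00"],1),round(M["m01"]/M["m00"],1),int(M["m00"]))
for fn in("barrel.npy","barrel2.npy"):
    q=np.load(fn); ax=np.array([np.sin(q[3])*np.cos(q[4]),np.sin(q[3])*np.sin(q[4]),np.cos(q[3])])
    rep(fn,cyl(q[:3],ax,.038,0,.115),cv2.inRange(h,(0,0,0),(180,255,65)),(225,170,285,230))
q=np.array([.4125,-.021,.52]); 
for th in(15,17,19):
    th=np.radians(th); b=q+xh*BX-[0,0,.155+BD]; ax=xh*np.sin(th)+np.array([0,0,np.cos(th)])
    rep("head",cyl(b,ax,.019,0,.040),cv2.inRange(h,(18,150,120),(32,255,255)),(220,150,260,190))
E
python3 chk.py
```

```text
barrel.npy seen [239 180  37  44 958] [257.1 201.7] model (236, 179, 40, 48) 255.7 202.3 1235
barrel2.npy seen [239 180  37  44 958] [257.1 201.7] model (236, 177, 40, 49) 255.9 200.8 1265
head seen [232 161  16  18 192] [239.4 170. ] model (231, 159, 18, 21) 239.3 169.4 287
head seen [232 161  16  18 192] [239.4 170. ] model (230, 159, 19, 21) 238.9 169.3 292
head seen [232 161  16  18 192] [239.4 170. ] model (230, 159, 18, 21) 238.6 169.4 283
```

Emit:
{"fn": "play_rows", "kwargs": {"increments": [{"offset":[-4,1,8],"twist":0,"grip":0},{"offset":[-9,1,18],"twist":0,"grip":0},{"offset":[-14,1,27],"twist":0,"grip":0},{"offset":[-18,1,35],"twist":0,"grip":0},{"offset":[-22,1,42],"twist":0,"grip":0}]}}

```text
time: 16.12
tool_pos: [0.4343, -0.0187, 0.4788]
tool_rot: [-0.001, -0.009, 1.0, 0.0]
contact_force: [-0.4, -1.2, -2.4]
gripper_width: 0.156
```

Emit:
{"fn": "play_rows", "kwargs": {"increments": [{"offset":[-4,0,8],"twist":0,"grip":0},{"offset":[-8,0,16],"twist":0,"grip":0},{"offset":[-12,0,24],"twist":0,"grip":0},{"offset":[-16,0,32],"twist":0,"grip":0},{"offset":[-20,0,40],"twist":0,"grip":0}]}}

```text
time: 16.53
tool_pos: [0.4543, -0.0184, 0.4399]
tool_rot: [-0.0, -0.009, 1.0, 0.0]
contact_force: [-0.6, 0.6, -0.6]
gripper_width: 0.156
```

```bash
python3 - <<'E'
from tgt import *
s=st(); b=np.array(s["tool_pos"])+xh*BX-[0,0,.155+BD]-p[:3]; print("z",b@a,"e1",b@e1,"y",b[1])
E
```

```text
t 16.53 pos [ 0.4543 -0.0184  0.4399] q [-0.     -0.0091  1.      0.    ] F [-0.6  0.6 -0.6] M [-0.03  0.06 -0.03] w 0.156 j [-0.204 -0.392  1.947  0.     1.587 -1.793]
z 0.06724590318100952 e1 0.0027208303128568316 y 0.00017343802327350263
```

Emit:
{"fn": "play_rows", "kwargs": {"increments": [{"offset":[-3,0,6],"twist":0,"grip":0},{"offset":[-6,0,12],"twist":0,"grip":0},{"offset":[-9,0,18],"twist":0,"grip":0},{"offset":[-11,0,22],"twist":0,"grip":0},{"offset":[-11,0,22],"twist":0,"grip":0}]}}

```text
time: 16.95
tool_pos: [0.465, -0.0181, 0.4175]
tool_rot: [-0.001, -0.009, 1.0, 0.0]
contact_force: [-0.5, -0.5, -1.1]
gripper_width: 0.154
```

Emit:
{"fn": "play_rows", "kwargs": {"increments": [{"offset":[-1,0,2],"twist":0,"grip":0},{"offset":[-2,0,4],"twist":0,"grip":0},{"offset":[-2,0,4],"twist":0,"grip":0}]}}

```text
time: 17.2
tool_pos: [0.4669, -0.0181, 0.4146]
tool_rot: [0.0, -0.009, 1.0, 0.0]
contact_force: [-0.2, 0.0, -1.3]
gripper_width: 0.157
```

Barrel z ≈ 0.039 now, still free. Small steps from here.

Emit:
{"fn": "play_rows", "kwargs": {"increments": [{"offset":[-1,0,2],"twist":0,"grip":0},{"offset":[-1.5,0,3],"twist":0,"grip":0},{"offset":[-1.5,0,3],"twist":0,"grip":0}]}}

```text
time: 17.45
tool_pos: [0.4685, -0.0181, 0.4123]
tool_rot: [0.0, -0.009, 1.0, -0.0]
contact_force: [-0.7, 0.1, 1.4]
gripper_width: 0.151
```

Emit:
{"fn": "play_rows", "kwargs": {"increments": [{"offset":[-0.5,0,1],"twist":0,"grip":0},{"offset":[-1,0,2],"twist":0,"grip":0},{"offset":[-1,0,2],"twist":0,"grip":0}]}}

```text
time: 17.7
tool_pos: [0.4693, -0.0181, 0.4123]
tool_rot: [0.0, -0.009, 1.0, -0.0]
contact_force: [-5.7, 0.6, 9.8]
gripper_width: 0.154
```

Floor contact: ~11 N along the barrel axis. Draw out and repeat.

Emit:
{"fn": "play_rows", "kwargs": {"increments": [{"offset":[4,0,-8],"twist":0,"grip":0},{"offset":[12,0,-24],"twist":0,"grip":0},{"offset":[21,0,-42],"twist":0,"grip":0},{"offset":[30,0,-60],"twist":0,"grip":0},{"offset":[38,0,-76],"twist":0,"grip":0}]}}

```text
time: 18.12
tool_pos: [0.4308, -0.0187, 0.4866]
tool_rot: [0.0, -0.009, 1.0, -0.0]
contact_force: [0.3, -0.6, -0.9]
gripper_width: 0.155
```

Emit:
{"fn": "play_rows", "kwargs": {"increments": [{"offset":[4,0,-8],"twist":0,"grip":0},{"offset":[8,0,-15],"twist":0,"grip":0},{"offset":[8,0,-15],"twist":0,"grip":0}]}}

```text
time: 18.37
tool_pos: [0.4231, -0.0189, 0.5021]
tool_rot: [0.001, -0.009, 1.0, -0.0]
contact_force: [0.4, -1.0, -0.8]
gripper_width: 0.155
```

```bash
python3 - <<'E'
from tgt import *
s=st(); b=np.array(s["tool_pos"])+xh*BX-[0,0,.155+BD]-p[:3]; print("z",b@a,"e1",b@e1,"y",b[1])
T,f=look("scene","s7"); find("scene",T,["brush","brush_grip"],n=1)
h=cv2.cvtColor(f,cv2.COLOR_BGR2HSV); m=cv2.inRange(h,(18,150,120),(32,255,255)); m[:140]=0;m[200:]=0;m[:,:220]=0;m[:,270:]=0
print(cv2.connectedComponentsWithStats(m)[2:])
E
```

```text
t 18.37 pos [ 0.4231 -0.0189  0.5021] q [ 1.2e-03 -9.0e-03  1.0e+00 -3.0e-04] F [ 0.4 -1.  -0.8] M [-0.07  0.07  0.08] w 0.155 j [-0.221 -0.49   1.915  0.     1.714 -1.81 ]
z 0.13682481424794288 e1 0.0024765832903534527 y -0.00040434541267937024
scene tip_of brush 0.94 [ 0.4834 -0.0174  0.1735]
scene tip_of brush_grip 0.92 [ 0.4231 -0.0223  0.3454]
(array([[     0,      0,    512,    384, 196410],
       [   236,    167,     16,     19,    198]], dtype=int32), array([[255.51174075, 191.51538618],
       [243.85353535, 176.23737374]]))
```

Emit:
{"fn": "play_rows", "kwargs": {"increments": [{"offset":[-5,0,10],"twist":0,"grip":0},{"offset":[-14,0,28],"twist":0,"grip":0},{"offset":[-24,0,48],"twist":0,"grip":0},{"offset":[-33,0,66],"twist":0,"grip":0},{"offset":[-39,0,78],"twist":0,"grip":0}]}}

```text
time: 18.93
tool_pos: [0.4627, -0.0181, 0.4183]
tool_rot: [-0.003, -0.009, 1.0, 0.001]
contact_force: [0.8, -0.1, -0.6]
gripper_width: 0.156
```

Emit:
{"fn": "play_rows", "kwargs": {"increments": [{"offset":[-2,0,4],"twist":0,"grip":0},{"offset":[-4,0,8],"twist":0,"grip":0},{"offset":[-5.5,0,11],"twist":0,"grip":0},{"offset":[-6.5,0,13],"twist":0,"grip":0},{"offset":[-6.5,0,13],"twist":0,"grip":0}]}}

```text
time: 19.35
tool_pos: [0.4687, -0.0181, 0.4119]
tool_rot: [-0.001, -0.009, 1.0, -0.0]
contact_force: [-6.1, 0.4, 5.1]
gripper_width: 0.153
```

Emit:
{"fn": "play_rows", "kwargs": {"increments": [{"offset":[4,0,-8],"twist":0,"grip":0},{"offset":[12,0,-24],"twist":0,"grip":0},{"offset":[21,0,-42],"twist":0,"grip":0},{"offset":[30,0,-60],"twist":0,"grip":0},{"offset":[38,0,-76],"twist":0,"grip":0}]}}

```text
time: 19.77
tool_pos: [0.4302, -0.0187, 0.488]
tool_rot: [0.001, -0.009, 1.0, -0.0]
contact_force: [0.4, -0.9, -1.4]
gripper_width: 0.154
```

Emit:
{"fn": "play_rows", "kwargs": {"increments": [{"offset":[4,0,-8],"twist":0,"grip":0},{"offset":[8,0,-15],"twist":0,"grip":0},{"offset":[8,0,-15],"twist":0,"grip":0}]}}

```text
time: 20.02
tool_pos: [0.4225, -0.0189, 0.5027]
tool_rot: [0.002, -0.009, 1.0, -0.0]
contact_force: [0.7, 0.5, -0.6]
gripper_width: 0.158
```

Emit:
{"fn": "play_rows", "kwargs": {"increments": [{"offset":[-5,0,10],"twist":0,"grip":0},{"offset":[-14,0,28],"twist":0,"grip":0},{"offset":[-24,0,48],"twist":0,"grip":0},{"offset":[-33,0,66],"twist":0,"grip":0},{"offset":[-39,0,78],"twist":0,"grip":0}]}}

```text
time: 20.43
tool_pos: [0.4622, -0.0181, 0.4177]
tool_rot: [-0.003, -0.009, 1.0, 0.001]
contact_force: [-0.5, 0.7, -1.9]
gripper_width: 0.156
```

Emit:
{"fn": "play_rows", "kwargs": {"increments": [{"offset":[-2,0,4],"twist":0,"grip":0},{"offset":[-4,0,8],"twist":0,"grip":0},{"offset":[-5.5,0,11],"twist":0,"grip":0},{"offset":[-6.5,0,13],"twist":0,"grip":0},{"offset":[-6.5,0,13],"twist":0,"grip":0}]}}

```text
time: 20.85
tool_pos: [0.4681, -0.018, 0.4114]
tool_rot: [-0.001, -0.009, 1.0, 0.0]
contact_force: [-5.4, 0.2, 6.0]
gripper_width: 0.153
```

Emit:
{"fn": "play_rows", "kwargs": {"increments": [{"offset":[4,0,-8],"twist":0,"grip":0},{"offset":[12,0,-24],"twist":0,"grip":0},{"offset":[21,0,-42],"twist":0,"grip":0},{"offset":[30,0,-60],"twist":0,"grip":0},{"offset":[38,0,-76],"twist":0,"grip":0}]}}

```text
time: 21.27
tool_pos: [0.4297, -0.0188, 0.4879]
tool_rot: [0.002, -0.009, 1.0, -0.0]
contact_force: [0.4, 0.6, -1.0]
gripper_width: 0.158
```

Emit:
{"fn": "play_rows", "kwargs": {"increments": [{"offset":[4,0,-8],"twist":0,"grip":0},{"offset":[8,0,-16],"twist":0,"grip":0},{"offset":[12,0,-30],"twist":0,"grip":0},{"offset":[12,0,-60],"twist":0,"grip":0},{"offset":[12,0,-90],"twist":0,"grip":0}]}}

```text
time: 21.68
tool_pos: [0.4182, -0.019, 0.575]
tool_rot: [-0.001, -0.009, 1.0, 0.0]
contact_force: [0.7, -0.2, -0.9]
gripper_width: 0.157
```

```bash
python3 - <<'E'
from tgt import *
s=st()
T,f=look("scene","s9"); find("scene",T,["brush","brush_grip","brush_hook","rail_mid"],n=1)
T2=np.array(manip.get_calibration("top")["T"]); g=cv2.imread("pics/top0.png")
h=cv2.cvtColor(g,cv2.COLOR_BGR2HSV); m=cv2.inRange(h,(0,0,120),(180,60,255)); 
P=[]
for c in range(106,196,4):
    col=m[180:225,c]; r=np.where(col)[0]+180
    print(c,r.min() if len(r) else None,r.max() if len(r) else None,len(r),end=" | ")
E
```

```text
t 21.68 pos [ 0.4182 -0.019   0.575 ] q [-1.5e-03 -9.0e-03  1.0e+00  4.0e-04] F [ 0.7 -0.2 -0.9] M [ 0.   -0.01  0.03] w 0.157 j [-0.224 -0.492  1.798  0.     1.839 -1.813]
scene tip_of brush 0.7 [ 0.4807 -0.0163  0.2456]
scene tip_of brush_grip 0.55 [ 0.4172 -0.0218  0.4159]
scene tip_of brush_hook 0.92 [ 0.4114 -0.0152  0.3844]
106 None None 0 | 110 190 194 5 | 114 191 195 5 | 118 192 196 5 | 122 193 198 6 | 126 193 207 15 | 130 190 209 20 | 134 190 210 21 | 138 190 208 19 | 142 193 205 13 | 146 199 202 4 | 150 200 203 4 | 154 201 204 4 | 158 202 205 4 | 162 203 206 4 | 166 204 207 4 | 170 205 208 4 | 174 205 210 6 | 178 207 218 12 | 182 204 222 19 | 186 203 223 21 | 190 203 222 20 | 194 205 220 16 |
```

```bash
cat > rail.py <<'E'
from h import *
T2=np.array(manip.get_calibration("top")["T"])
A=atz("top",T2,(114,193),.21); B=atz("top",T2,(170,206.5),.21); d=(A-B)[:2]; d/=np.linalg.norm(d); az=np.degrees(np.arctan2(d[1],d[0]))
L=atz("top",T2,(107.5,191.3),.21)
n=np.array([-d[1],d[0]])  # az+90
rm=np.array([.4975,.2595])
M=B[:2]+d*((rm-B[:2])@d)
if __name__=="__main__":
    print(A,B,"end",L,"az",az,"n az",az+90,"mid on line",M,"perp of nets",[(np.array(q)-M)@n for q in((.4958,.2601),(.4972,.2618),(.5007,.2521))])
def tool_for(dx,dz,ex=0):  # TCP with bar at grasp-relative (dx along tool x, dz up)
    return np.r_[M-n*dx,.21-dz+.155]
if __name__=="__main__":
    st(); print(tool_for(-.008,-.075)); plan(tool_for(-.008,-.120),az+90)
E
python3 rail.py
```

```text
[0.51574357 0.33538715 0.21      ] [0.47755646 0.18322702 0.21      ] end [0.52055457 0.35312157 0.21      ] az 75.91164186261909 n az 165.9116418626191 mid on line [0.49674592 0.25968925] perp of nets [np.float64(0.0010174573958922097), np.float64(7.337780004431121e-05), np.float64(-0.005682501446922767)]
t 21.93 pos [ 0.4185 -0.0191  0.5746] q [-6.0e-04 -9.1e-03  1.0e+00  2.0e-04] F [ 0.1  0.5 -1.2] M [-0.03  0.04  0.  ] w 0.157 j [-0.224 -0.492  1.798  0.     1.836 -1.813]
[0.48898655 0.26163659 0.44      ]
offset [-75.7 279.4  89.6] az now -178.96 twist 0.264 rows 8
```

Emit:
{"fn": "play_rows", "kwargs": {"increments": [{"offset":[-5,17,0],"twist":0,"grip":0},{"offset":[-14,50,0],"twist":0,"grip":0},{"offset":[-23,85,0],"twist":0,"grip":0},{"offset":[-32,118,0],"twist":0,"grip":0},{"offset":[-41,151,0],"twist":0,"grip":0}]}}

```text
time: 22.35
tool_pos: [0.4568, 0.1343, 0.5732]
tool_rot: [-0.002, -0.009, 1.0, -0.0]
contact_force: [0.9, -0.5, -0.8]
gripper_width: 0.159
```

Emit:
{"fn": "play_rows", "kwargs": {"increments": [{"offset":[-9,33,0],"twist":0,"grip":0},{"offset":[-18,66,0],"twist":0,"grip":0},{"offset":[-27,98,0],"twist":0,"grip":0},{"offset":[-33,118,0],"twist":0,"grip":0},{"offset":[-35,128,0],"twist":0,"grip":0}]}}

```text
time: 22.77
tool_pos: [0.4897, 0.2638, 0.5722]
tool_rot: [-0.003, -0.01, 1.0, -0.001]
contact_force: [0.4, -0.5, -1.7]
gripper_width: 0.155
```

Emit:
{"fn": "play_rows", "kwargs": {"increments": [{"offset":[0,0,0],"twist":0.08,"grip":0},{"offset":[0,0,0],"twist":0.17,"grip":0},{"offset":[0,0,0],"twist":0.264,"grip":0},{"offset":[0,0,0],"twist":0.264,"grip":0}]}}

```text
time: 23.1
tool_pos: [0.4893, 0.261, 0.5738]
tool_rot: [-0.001, 0.124, 0.992, -0.001]
contact_force: [-0.1, 0.9, -1.6]
gripper_width: 0.155
```

```bash
python3 - <<'E'
from rail import *
st(); plan(tool_for(-.008,-.120),az+90)
T,f=look("scene","s10"); find("scene",T,["brush","brush_grip","brush_hook","rail_mid"],n=1)
T,f=look("wrist","w10"); find("wrist",T,["brush","brush_hook","rail_mid","rail"],n=1)
E
```

```text
t 23.1 pos [0.4893 0.261  0.5738] q [-1.300e-03  1.235e-01  9.923e-01 -8.000e-04] F [-0.1  0.9 -1.6] M [0.03 0.09 0.03] w 0.155 j [ 0.356 -0.158  1.539 -0.     1.763 -0.967]
offset [ 0.3  0.7 88.8] az now 165.81 twist -0.002 rows 3
scene tip_of brush 0.62 [0.5459 0.2486 0.2427]
scene tip_of brush_grip 0.82 [0.4884 0.2548 0.4174]
scene tip_of brush_hook 0.82 [0.4833 0.2638 0.3841]
scene tip_of rail_mid 0.69 [0.4986 0.2572 0.2097]
wrist tip_of brush_hook 0.67 [ 0.5432 -0.0196  0.0575]
wrist tip_of rail_mid 0.67 [0.496  0.2581 0.2098]
wrist tip_of rail 0.52 [ 0.7279 -0.2567 -0.0036]
```

Emit:
{"fn": "play_rows", "kwargs": {"increments": [{"offset":[-1,0,20],"twist":0,"grip":0},{"offset":[-1,0,50],"twist":0,"grip":0},{"offset":[-1,0,80],"twist":0,"grip":0},{"offset":[-1,0,110],"twist":0,"grip":0},{"offset":[-1,0,128],"twist":0,"grip":0}]}}

```text
time: 24.02
tool_pos: [0.4897, 0.2609, 0.4438]
tool_rot: [-0.002, 0.122, 0.992, -0.001]
contact_force: [0.5, -0.3, -2.3]
gripper_width: 0.155
```

Emit:
{"fn": "play_rows", "kwargs": {"increments": [{"offset":[0,0,2],"twist":0,"grip":0},{"offset":[0,0,2],"twist":0,"grip":0},{"offset":[0,0,2],"twist":0,"grip":0}]}}

```text
time: 24.27
tool_pos: [0.4906, 0.2612, 0.4475]
tool_rot: [0.001, 0.123, 0.992, 0.001]
contact_force: [-0.5, 0.0, -0.8]
gripper_width: 0.157
```

```bash
python3 - <<'E'
from rail import *
st(); plan(tool_for(-.008,-.075),az+90)
T,f=look("scene","s11"); find("scene",T,["brush","brush_grip","brush_hook","rail_mid"],n=1)
T,w=look("wrist","w11"); find("wrist",T,["brush_hook","rail_mid"],n=1)
cv2.imwrite("pics/c11.png",np.hstack([cv2.resize(f[60:190,240:350],(423,500),interpolation=cv2.INTER_CUBIC),cv2.resize(w,None,fx=.7,fy=.7)[:,:] if 0 else cv2.copyMakeBorder(cv2.resize(w,(370,278)),0,222,0,0,cv2.BORDER_CONSTANT)]))
E
```

```text
t 24.27 pos [0.4906 0.2612 0.4475] q [1.100e-03 1.225e-01 9.925e-01 5.000e-04] F [-0.5  0.  -0.8] M [-0.05  0.06  0.02] w 0.157 j [ 0.355 -0.135  1.724 -0.     1.55  -0.97 ]
offset [1.7 0.  7.5] az now 165.92 twist 0.0 rows 1
scene tip_of brush 0.66 [0.5526 0.2514 0.1175]
scene tip_of brush_grip 0.66 [0.488  0.2557 0.2899]
scene tip_of brush_hook 0.63 [0.4891 0.2656 0.2579]
scene tip_of rail_mid 0.93 [0.4979 0.2554 0.2109]
wrist tip_of rail_mid 0.79 [0.4994 0.2577 0.2099]
```

View pics/c11.png

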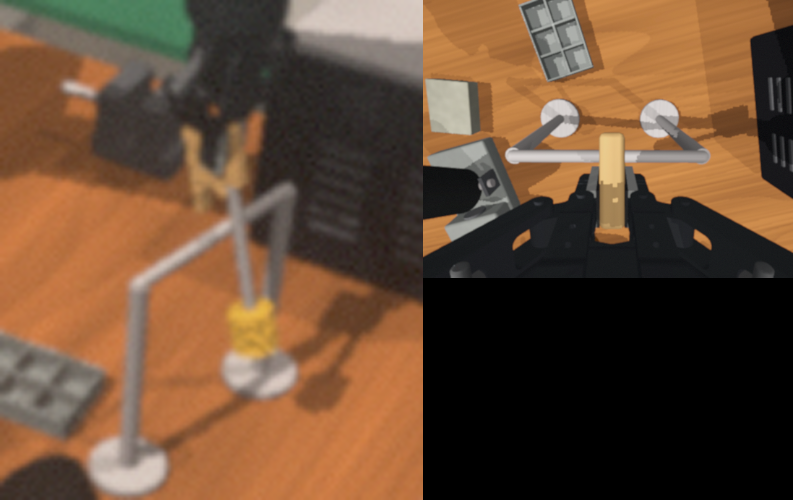

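Emit:
{"fn": "play_rows", "kwargs": {"increments": [{"offset":[-2,0,7],"twist":0,"grip":0},{"offset":[-4,0,14],"twist":0,"grip":0},{"offset":[-6,0,20],"twist":0,"grip":0},{"offset":[-8,0,26],"twist":0,"grip":0},{"offset":[-8,0,26],"twist":0,"grip":0}]}}

```text
time: 25.08
tool_pos: [0.498, 0.2588, 0.417]
tool_rot: [-0.002, 0.123, 0.992, -0.001]
contact_force: [-0.8, -0.5, -0.1]
gripper_width: 0.157
```

```bash
python3 - <<'E'
from rail import *
st()
T,f=look("scene","s12"); find("scene",T,["brush","brush_grip","brush_hook","rail_mid"],n=1)
E
```

```text
t 25.08 pos [0.498  0.2588 0.417 ] q [-1.700e-03  1.228e-01  9.924e-01 -9.000e-04] F [-0.8 -0.5 -0.1] M [ 0.04  0.05 -0.05] w 0.157 j [ 0.347 -0.105  1.747 -0.     1.503 -0.978]
scene tip_of brush 0.82 [0.5563 0.2432 0.088 ]
scene tip_of brush_grip 0.59 [0.4985 0.2521 0.2574]
scene tip_of brush_hook 0.83 [0.494  0.2619 0.2269]
scene tip_of rail_mid 0.61 [0.5001 0.2537 0.2077]
```

Emit:
{"fn": "play_rows", "kwargs": {"increments": [{"offset":[-0.5,0,2],"twist":0,"grip":0},{"offset":[-1,0,4],"twist":0,"grip":0},{"offset":[-1.5,0,6],"twist":0,"grip":0},{"offset":[-1.5,0,6],"twist":0,"grip":0}]}}

```text
time: 25.67
tool_pos: [0.4994, 0.2587, 0.4131]
tool_rot: [-0.0, 0.123, 0.992, -0.0]
contact_force: [0.6, -0.4, -1.7]
gripper_width: 0.154
```

Emit:
{"fn": "play_rows", "kwargs": {"increments": [{"offset":[-0.5,0,2],"twist":0,"grip":0},{"offset":[-1,0,3],"twist":0,"grip":0},{"offset":[-1,0,3],"twist":0,"grip":0}]}}

```text
time: 25.92
tool_pos: [0.5002, 0.2587, 0.4113]
tool_rot: [-0.001, 0.122, 0.992, 0.0]
contact_force: [-3.7, 0.8, 3.1]
gripper_width: 0.155
```

Emit:
{"fn": "play_rows", "kwargs": {"increments": [{"offset":[2,0,0],"twist":0,"grip":0},{"offset":[4,0,1.5],"twist":0,"grip":0},{"offset":[4,0,3],"twist":0,"grip":0},{"offset":[4,0,3],"twist":0,"grip":0}]}}

```text
time: 26.25
tool_pos: [0.4967, 0.2595, 0.4088]
tool_rot: [0.001, 0.123, 0.992, 0.0]
contact_force: [-1.4, 0.1, 3.8]
gripper_width: 0.153
```

```bash
python3 - <<'E'
from rail import *
st()
T,f=look("scene","s13"); find("scene",T,["brush","brush_grip","brush_hook","rail_mid"],n=1)
E
```

```text
t 26.25 pos [0.4967 0.2595 0.4088] q [1.000e-03 1.226e-01 9.925e-01 3.000e-04] F [-1.4  0.1  3.8] M [-0.1   0.21  0.02] w 0.153 j [ 0.349 -0.104  1.76  -0.     1.484 -0.976]
scene tip_of brush 0.96 [0.5572 0.25   0.0786]
scene tip_of brush_grip 0.58 [0.4968 0.255  0.2544]
scene tip_of brush_hook 0.88 [0.4921 0.2645 0.2175]
scene tip_of rail_mid 0.6 [0.4987 0.2527 0.2118]
```

Emit:
{"fn": "play_rows", "kwargs": {"increments": [{"offset":[1.5,0,0.5],"twist":0,"grip":0},{"offset":[1.5,0,1],"twist":0,"grip":0},{"offset":[1.5,0,1],"twist":0,"grip":0}]}}

```text
time: 26.75
tool_pos: [0.4959, 0.2597, 0.4087]
tool_rot: [0.003, 0.123, 0.992, 0.0]
contact_force: [1.6, -3.0, 5.8]
gripper_width: 0.154
```

Emit:
{"fn": "play_rows", "kwargs": {"increments": [{"offset":[0,0,0],"twist":0,"grip":0.15},{"offset":[0,0,0],"twist":0,"grip":0.16},{"offset":[0,0,0],"twist":0,"grip":0.165},{"offset":[0,0,0],"twist":0,"grip":0.17},{"offset":[0,0,0],"twist":0,"grip":0.175}]}}

```text
time: 27.17
tool_pos: [0.4949, 0.2598, 0.4057]
tool_rot: [-0.001, 0.123, 0.992, -0.0]
contact_force: [-0.4, 0.3, -0.3]
gripper_width: 0.177
```

Emit:
{"fn": "play_rows", "kwargs": {"increments": [{"offset":[0,0,0],"twist":0,"grip":0.18},{"offset":[0,0,0],"twist":0,"grip":0.185},{"offset":[0,0,0],"twist":0,"grip":0.19},{"offset":[0,0,0],"twist":0,"grip":0.19},{"offset":[0,0,0],"twist":0,"grip":0.19}]}}

```text
time: 27.58
tool_pos: [0.4951, 0.2599, 0.4066]
tool_rot: [-0.0, 0.123, 0.992, -0.0]
contact_force: [0.1, -0.3, 0.1]
gripper_width: 0.192
```

```bash
python3 - <<'E'
from rail import *
st()
for i in range(2):
    T,f=look("scene","s14"); find("scene",T,["brush","brush_grip","brush_hook"],n=1)
E
```

```text
t 27.58 pos [0.4951 0.2599 0.4066] q [-1.000e-04  1.226e-01  9.925e-01 -0.000e+00] F [ 0.1 -0.3  0.1] M [-0.    0.02  0.01] w 0.192 j [ 0.35  -0.105  1.765  0.     1.482 -0.975]
scene tip_of brush 0.64 [0.5225 0.2549 0.0663]
scene tip_of brush_grip 0.75 [0.5087 0.2523 0.2489]
scene tip_of brush_hook 0.88 [0.4968 0.2599 0.2214]
scene tip_of brush 0.74 [0.5063 0.2601 0.0681]
scene tip_of brush_grip 0.8 [0.5138 0.2494 0.2486]
```

Emit:
{"fn": "play_rows", "kwargs": {"increments": [{"offset":[0,0,0],"twist":0,"grip":0.2},{"offset":[0,0,0],"twist":0,"grip":0.2},{"offset":[0,0,0],"twist":0,"grip":0.2},{"offset":[0,0,0],"twist":0,"grip":0.2},{"offset":[0,0,0],"twist":0,"grip":0.2}]}}

```text
time: 28.4
tool_pos: [0.4951, 0.2599, 0.4067]
tool_rot: [0.0, 0.123, 0.992, 0.0]
contact_force: [-0.7, 0.6, 0.2]
gripper_width: 0.2
```

Emit:
{"fn": "play_rows", "kwargs": {"increments": [{"offset":[0,0,0],"twist":0,"grip":0.2},{"offset":[0,0,0],"twist":0,"grip":0.2},{"offset":[0,0,0],"twist":0,"grip":0.2},{"offset":[0,0,0],"twist":0,"grip":0.2},{"offset":[0,0,0],"twist":0,"grip":0.2}]}}

```text
time: 28.82
tool_pos: [0.4951, 0.2599, 0.4068]
tool_rot: [0.0, 0.123, 0.992, 0.0]
contact_force: [0.6, 0.3, 0.6]
gripper_width: 0.198
```

Emit:
{"fn": "play_rows", "kwargs": {"increments": [{"offset":[0,0,0],"twist":0,"grip":0.2},{"offset":[0,0,0],"twist":0,"grip":0.2},{"offset":[0,0,0],"twist":0,"grip":0.2},{"offset":[0,0,0],"twist":0,"grip":0.2},{"offset":[0,0,0],"twist":0,"grip":0.2}]}}

```text
time: 29.23
tool_pos: [0.4951, 0.2599, 0.4067]
tool_rot: [-0.0, 0.123, 0.992, 0.0]
contact_force: [0.4, 0.4, -0.3]
gripper_width: 0.2
```

```bash
cat > sw.py <<'E'
from h import *
import sys
st()
for i in range(int(sys.argv[1])):
    T,f=look("scene","s15"); h=cv2.cvtColor(f,cv2.COLOR_BGR2HSV); m=cv2.inRange(h,(18,150,120),(32,255,255)); m[:100]=0;m[200:]=0;m[:,:260]=0;m[:,350:]=0
    n,l,s,c=cv2.connectedComponentsWithStats(m); k=1+np.argmax(s[1:,4]); print(s[k,4],c[k].round(2))
E
python3 sw.py 20
```

```text
t 29.23 pos [0.4951 0.2599 0.4067] q [-0.      0.1226  0.9925  0.    ] F [ 0.4  0.4 -0.3] M [ 0.01  0.   -0.  ] w 0.2 j [ 0.35  -0.105  1.765  0.     1.482 -0.975]
116 [292.29 149.9 ]
109 [288.78 148.05]
108 [285.9  145.56]
104 [283.76 143.53]
102 [283.35 142.78]
111 [283.82 143.32]
110 [285.5 145.1]
110 [288.3  147.44]
113 [291.72 149.38]
109 [295.06 151.58]
109 [297.25 152.88]
119 [298.15 153.26]
110 [297.54 152.89]
106 [295.99 152.16]
115 [292.92 150.12]
109 [289.41 148.27]
113 [286.65 146.22]
110 [284.55 144.17]
109 [283.79 143.18]
110 [283.74 143.58]
```

Hooked and free, but swinging (±7 px, T≈0.73 s). I'll clamp it as it passes equilibrium (~30.36 s), then release.

Emit:
{"fn": "play_rows", "kwargs": {"increments": [{"offset":[0,0,0],"twist":0,"grip":0.2},{"offset":[0,0,0],"twist":0,"grip":0.1},{"offset":[0,0,0],"twist":0,"grip":0.1},{"offset":[0,0,0],"twist":0,"grip":0.1}]}}

```text
time: 30.57
tool_pos: [0.4951, 0.2599, 0.4068]
tool_rot: [-0.0, 0.123, 0.992, 0.0]
contact_force: [-0.6, 1.2, -0.1]
gripper_width: 0.151
```

```bash
python3 sw.py 3
```

```text
t 30.57 pos [0.4951 0.2599 0.4068] q [-0.000e+00  1.226e-01  9.925e-01  1.000e-04] F [-0.6  1.2 -0.1] M [0.07 0.04 0.02] w 0.151 j [ 0.35  -0.105  1.765  0.     1.482 -0.975]
114 [291.68 149.65]
115 [291.9  149.45]
115 [291.8 149.6]
```

Emit:
{"fn": "play_rows", "kwargs": {"increments": [{"offset":[0,0,0],"twist":0,"grip":0.165},{"offset":[0,0,0],"twist":0,"grip":0.18},{"offset":[0,0,0],"twist":0,"grip":0.2}]}}

```text
time: 30.97
tool_pos: [0.4951, 0.2598, 0.4066]
tool_rot: [0.0, 0.123, 0.992, -0.0]
contact_force: [0.6, 0.4, -0.3]
gripper_width: 0.206
```

```bash
python3 sw.py 20
```

```text
t 30.97 pos [0.4951 0.2598 0.4066] q [ 0.000e+00  1.226e-01  9.925e-01 -1.000e-04] F [ 0.6  0.4 -0.3] M [ 0.01 -0.02 -0.01] w 0.206 j [ 0.35  -0.105  1.765 -0.     1.482 -0.975]
109 [289.87 148.86]
111 [289.59 148.55]
106 [289.18 148.19]
110 [289.37 148.41]
109 [289.45 148.21]
110 [289.71 148.52]
109 [290.04 148.9 ]
110 [290.35 149.16]
110 [290.83 149.2 ]
114 [291.15 149.25]
110 [291.1  149.29]
112 [291.01 149.29]
111 [290.92 149.08]
110 [290.38 149.1 ]
109 [290.14 149.  ]
109 [289.95 148.65]
105 [289.9  148.41]
110 [289.79 148.63]
110 [289.75 148.67]
106 [289.91 148.74]
```

Emit:
{"fn": "play_rows", "kwargs": {"increments": [{"offset":[0,0,0],"twist":0,"grip":0.3},{"offset":[0,0,0],"twist":0,"grip":0.45},{"offset":[0,0,0],"twist":0,"grip":0.6},{"offset":[0,0,-5],"twist":0,"grip":0.6},{"offset":[0,0,-15],"twist":0,"grip":0.6}]}}

```text
time: 32.38
tool_pos: [0.4948, 0.2597, 0.4207]
tool_rot: [-0.001, 0.123, 0.992, -0.001]
contact_force: [-0.9, -0.3, 0.4]
gripper_width: 0.599
```

Emit:
{"fn": "play_rows", "kwargs": {"increments": [{"offset":[0,0,-20],"twist":0,"grip":0.6},{"offset":[0,0,-45],"twist":0,"grip":0.6},{"offset":[0,0,-75],"twist":0,"grip":0.6},{"offset":[0,0,-100],"twist":0,"grip":0.6},{"offset":[0,0,-110],"twist":0,"grip":0.6}]}}

```text
time: 32.8
tool_pos: [0.495, 0.2598, 0.5379]
tool_rot: [0.004, 0.123, 0.992, 0.002]
contact_force: [0.5, 0.4, 0.7]
gripper_width: 0.6
```

Emit:
{"fn": "play_rows", "kwargs": {"increments": [{"offset":[20,0,-20],"twist":0,"grip":0.6},{"offset":[50,0,-30],"twist":0,"grip":0.6},{"offset":[80,0,-30],"twist":0,"grip":0.6},{"offset":[80,0,-30],"twist":0,"grip":0.6},{"offset":[80,0,-30],"twist":0,"grip":0.6}]}}

```text
time: 33.22
tool_pos: [0.4166, 0.2796, 0.5622]
tool_rot: [0.001, 0.122, 0.993, 0.0]
contact_force: [0.6, -0.4, -0.0]
gripper_width: 0.596
```

```bash
python3 sw.py 18; python3 - <<'E'
from h import *
T,f=look("scene","s16"); find("scene",T,["brush","brush_grip","brush_hook","rail_mid"],n=1)
g=cv2.resize(f[60:190,240:350],(423,500),interpolation=cv2.INTER_CUBIC)
cv2.imwrite("pics/fin.png",np.hstack([g,cv2.copyMakeBorder(cv2.resize(f,(370,278)),0,222,0,0,cv2.BORDER_CONSTANT)]))
E
```

```text
t 33.22 pos [0.4166 0.2796 0.5622] q [7.000e-04 1.218e-01 9.926e-01 3.000e-04] F [ 0.6 -0.4 -0. ] M [ 0.03 -0.02 -0.05] w 0.596 j [ 0.443 -0.288  1.668 -0.     1.76  -0.884]
107 [290.1  148.99]
108 [290.17 148.85]
108 [290.16 148.95]
104 [290.04 148.82]
109 [290.1  148.91]
105 [290.04 148.91]
108 [290.06 148.87]
108 [290.23 148.97]
107 [290.23 148.89]
107 [290.2  148.93]
109 [290.17 149.  ]
107 [290.2  148.94]
112 [290.25 148.93]
109 [290.04 148.82]
107 [290.18 148.96]
106 [290.21 149.  ]
106 [290.1  148.83]
108 [290.21 148.98]
scene tip_of brush 0.6 [0.4872 0.2649 0.0665]
scene tip_of brush_grip 0.87 [0.5165 0.2509 0.2446]
scene tip_of brush_hook 0.73 [0.5009 0.2583 0.2174]
scene tip_of rail_mid 0.66 [ 0.576  -0.2955  0.0017]
```

View pics/fin.png

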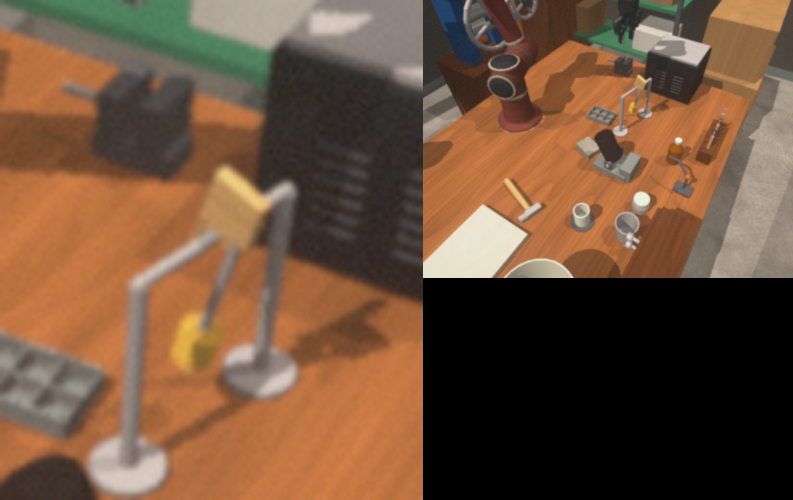

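The brush hangs by its hook over the bar (block at (235,205), head at (195,345) in the crop) and is still. The gripper is clear and the bystanders look unmoved, so I'm handing in.

```bash
python3 -c "
from plant import manip
print(manip.job_done())"
```

```text
the job is handed in; nothing more can be done
None
```

The brush is hanging by its hook on the drying rail, after three full scrubs of the barrel. I handed the job in at about 34 s of the 72 s allowed.

- **Getting the brush:** the tool can only point straight down, so I first nudged the brush to lean about 16° in its cup. I then gripped it leaning, so that it better matched the barrel's lean of about 27°.
- **Scrubbing:** the brush pressed on the barrel floor three times, with about 11, 8 and 8 N read at the end of each press. Each time I drew it up along the barrel axis, to about 20 mm above the rim on the first two strokes. I confirmed by camera that the bristles were out only after the first stroke. The other two repeated the same moves.
- **Hanging:** after the first release the brush swung by about 20 mm either way. I clamped it as it passed its resting angle, let go again and backed the gripper away.

**Last checks:** the bristle head moved only about 0.1 pixel over 0.9 s. The gripper was open and clear, with no contact force beyond noise. The hook reads about 7 mm above the bar's axis, as expected for a seated hook. By eye in the last picture, the other things on the bench look unmoved.

**Disagreements:** my fit to the picture put the barrel's bottom 7–9 mm lower than the networks did, but the floor was found by force, so this did not matter. In the last picture, the network looking for the middle of the bar pointed to the brush cup instead, so I used its earlier readings, which agreed with each other.

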